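# Pack the picnic box and draw its lid tight

## Task

Pack the picnic box: tip the biscuits off the baking tray into it, put in every lemon and lime that lies near it on the bare worktop (the fruit on and beyond the chopping board stays), and set the empty tray back down flat on the worktop. Then lay the lid on and turn both cam latches clockwise the full quarter turn, so that the lid is drawn down tight at both ends. Leave the onion, the garlic and the mug where they are.

Things in the scene. Friction and masses are not known exactly. Their poses are not given: they have to be found in the camera images.
- picnic_box: White enamel open-topped picnic box, fixed: outside 160 (x) x 200 (y) x 95 high, walls and floor 5, inside 150 x 190 x 90 deep. Origin: centre of its underside; z up. A bracket on each y end (z 62 to 74, out to y +-154) carries a cam latch on an upright shaft at (0, +-140). Sprung black rubber seals stand 5 above the rim along both y ends.
- lid: Loose lid, 0.3 kg, starts right way up on the worktop: wooden plate 176 (x) x 216 (y), 20 high, the lower 10 a skirt that fits round the box's outside with 4 to spare each side. Origin: centre of the skirt's lower edge; z up. Goes on either way round, its y along the box's y. Laid on loosely its origin is 90 above the box's; each cam draws its end down 4 more against about 6 N.
- lid_handle (a point): Middle of the lid's wooden bar handle, which runs along the lid's y: bar 16 wide, 100 long, 14 high, 51 above the lid's origin; 24 mm free between bar and plate, two thin posts at y = +-38.
- lid_pin_left (a point): Near the outer end of the round steel keeper pin (10 diameter) that sticks out 10 from the lid's +y end: on its axis, 15 above the lid's origin, 113 from its middle. 105 above the box's origin while loose, 101 when drawn tight.
- lid_pin_right (a point): The same at the lid's -y end.
- tray: Small aluminium baking tray, loose, 0.13 kg, starts on the worktop with its handle on the robot's right: pan 130 (x) x 118 (y), floor 3 thick, rim 18 high on the back and both sides, open at the front (+x). Origin: centre of the underside; z up. A black bar handle runs out from the back along -x.
- tray_grip (a point): Point to grip on the tray's handle, at (-88, 0, 32) of the tray: the bar runs along the tray's x from -62 to -128, is 14 wide (y) and 18 high (z 23 to 41).
- tray_lip (a point): Middle of the tray's open front edge, at (65, 0, 3) of the tray; what slides off leaves here once the tray is tipped some 30 to 40 degrees.
- biscuit_1: Round oat biscuit lying on the tray, 40 diameter x 14, 18 g; origin: centre of its underside. Two to four biscuits are there; None if absent.
- biscuit_2: Round oat biscuit lying on the tray, 40 diameter x 14, 18 g; origin: centre of its underside. Two to four biscuits are there; None if absent.
- biscuit_3: Round oat biscuit lying on the tray, 40 diameter x 14, 18 g; origin: centre of its underside. Two to four biscuits are there; None if absent.
- biscuit_4: Round oat biscuit lying on the tray, 40 diameter x 14, 18 g; origin: centre of its underside. Two to four biscuits are there; None if absent.
- lemon: Yellow lemon on the bare worktop (not the one far left), 78 long (its x) x 55 (y) x 56 (z); origin: middle of its underside as it starts, so its centre lies 28 along its own z. One to three of the fruits are there; None if absent.
- lime_a: Green lime on the bare worktop (not the one on the chopping board), 53 (its x) x 46 (y) x 48 (z); origin: middle of its underside as it starts, centre 24 along its own z. None if absent.
- lime_b: Green lime on the bare worktop (not the one on the chopping board), 53 (its x) x 46 (y) x 48 (z); origin: middle of its underside as it starts, centre 24 along its own z. None if absent.
- cam_left (a joint): Cam latch at the box's +y end: 0 = open (its nose points along the end wall), 1.571 = fully locked (end stop). Grows clockwise as seen from above; stays where it is left. From about 0.8 to 1.3 its ramped nose slides over the keeper pin and draws the lid down, which takes up to about 0.4 N m.
- cam_right (a joint): Cam latch at the box's -y end: 0 = open (its nose points along the end wall), 1.571 = fully locked (end stop). Grows clockwise as seen from above; stays where it is left. From about 0.8 to 1.3 its ramped nose slides over the keeper pin and draws the lid down, which takes up to about 0.4 N m.
- cam_left_grip (a point): Middle of the black wing grip of the cam at the box's +y end, on the cam's upright axis, 139 above the box's origin: bar 64 long, 12 wide, 22 high. Its length lies along the box's x at joint 0, and turns with the cam.
- cam_right_grip (a point): Middle of the black wing grip of the cam at the box's -y end, on the cam's upright axis, 139 above the box's origin: bar 64 long, 12 wide, 22 high. Its length lies along the box's x at joint 0, and turns with the cam.
- onion: Red onion, 64x67x71; origin: middle of its underside. Stays out of the box.
- garlic: White garlic bulb, 60x60x59; origin: middle of its underside. Stays out of the box.
- mug: Orange coffee mug, 81x113x101; origin: middle of its underside; stands at the right, beyond the tray. Stays.
Things that resemble listed ones, but are neither listed nor needed, are in the scene too. What is shaped like the lime_b but purple is not meant.

How it is judged:
On the way, in this order (a step that is already met when the one before it is completed fails the run):
1. the tray is tipped over the box (angle between tray's own z axis and vertical above 0.35 rad and horizontal distance between tray_lip and picnic_box below 0.12 m and height (world z) of tray_lip above 0.05 m).
2. everything is in the box and the lid lies on it, both cams still open (x of biscuit_1 in the frame of picnic_box between -0.078 and 0.078 m and y of biscuit_1 in the frame of picnic_box between -0.098 and 0.098 m and z of biscuit_1 in the frame of picnic_box between -0.005 and 0.092 m and x of biscuit_2 in the frame of picnic_box between -0.078 and 0.078 m and y of biscuit_2 in the frame of picnic_box between -0.098 and 0.098 m and z of biscuit_2 in the frame of picnic_box between -0.005 and 0.092 m and x of biscuit_3 in the frame of picnic_box between -0.078 and 0.078 m and y of biscuit_3 in the frame of picnic_box between -0.098 and 0.098 m and z of biscuit_3 in the frame of picnic_box between -0.005 and 0.092 m and x of biscuit_4 in the frame of picnic_box between -0.078 and 0.078 m and y of biscuit_4 in the frame of picnic_box between -0.098 and 0.098 m and z of biscuit_4 in the frame of picnic_box between -0.005 and 0.092 m and x of lemon in the frame of picnic_box between -0.078 and 0.078 m and y of lemon in the frame of picnic_box between -0.098 and 0.098 m and z of lemon in the frame of picnic_box between -0.005 and 0.092 m and x of lime_a in the frame of picnic_box between -0.078 and 0.078 m and y of lime_a in the frame of picnic_box between -0.098 and 0.098 m and z of lime_a in the frame of picnic_box between -0.005 and 0.092 m and x of lime_b in the frame of picnic_box between -0.078 and 0.078 m and y of lime_b in the frame of picnic_box between -0.098 and 0.098 m and z of lime_b in the frame of picnic_box between -0.005 and 0.092 m and horizontal distance between lid and picnic_box below 0.012 m and angle between the y axis of lid and the y axis of picnic_box, either way round below 0.08 rad and z of lid in the frame of picnic_box below 0.094 m and angle between lid's own z axis and vertical below 0.05 rad and value of joint each of cam_left, cam_right below 0.6 rad), for 0.2 s.
3. both cams are locked and the lid is drawn down (horizontal distance between lid and picnic_box below 0.012 m and angle between the y axis of lid and the y axis of picnic_box, either way round below 0.08 rad and z of lid in the frame of picnic_box below 0.094 m and angle between lid's own z axis and vertical below 0.05 rad and z of each of lid_pin_left, lid_pin_right in the frame of picnic_box below 0.1025 m and value of joint each of cam_left, cam_right above 1.4 rad), for 0.2 s.
At the end, for the whole second after the job is handed in: Every biscuit, lemon and lime present is inside the box; the lid lies on the box (within 12 mm and 0.08 rad) with both keeper pins drawn below 102.5 mm above the box's underside (105 loose, 101 tight); both cams are turned beyond 1.4 rad; the tray lies flat on the worktop, at rest (all of step 3 and x of biscuit_1 in the frame of picnic_box between -0.078 and 0.078 m and y of biscuit_1 in the frame of picnic_box between -0.098 and 0.098 m and z of biscuit_1 in the frame of picnic_box between -0.005 and 0.092 m and x of biscuit_2 in the frame of picnic_box between -0.078 and 0.078 m and y of biscuit_2 in the frame of picnic_box between -0.098 and 0.098 m and z of biscuit_2 in the frame of picnic_box between -0.005 and 0.092 m and x of biscuit_3 in the frame of picnic_box between -0.078 and 0.078 m and y of biscuit_3 in the frame of picnic_box between -0.098 and 0.098 m and z of biscuit_3 in the frame of picnic_box between -0.005 and 0.092 m and x of biscuit_4 in the frame of picnic_box between -0.078 and 0.078 m and y of biscuit_4 in the frame of picnic_box between -0.098 and 0.098 m and z of biscuit_4 in the frame of picnic_box between -0.005 and 0.092 m and x of lemon in the frame of picnic_box between -0.078 and 0.078 m and y of lemon in the frame of picnic_box between -0.098 and 0.098 m and z of lemon in the frame of picnic_box between -0.005 and 0.092 m and x of lime_a in the frame of picnic_box between -0.078 and 0.078 m and y of lime_a in the frame of picnic_box between -0.098 and 0.098 m and z of lime_a in the frame of picnic_box between -0.005 and 0.092 m and x of lime_b in the frame of picnic_box between -0.078 and 0.078 m and y of lime_b in the frame of picnic_box between -0.098 and 0.098 m and z of lime_b in the frame of picnic_box between -0.005 and 0.092 m and height (world z) of tray below 0.008 m and angle between tray's own z axis and vertical below 0.08 rad and linear speed of each of lid, tray below 0.02 m/s); the robot touches nothing.
It fails at once if the onion is moved by more than 4 cm (distance of onion from where it was at the start of the episode above 0.04 m).
It fails at once if the garlic is moved by more than 4 cm (distance of garlic from where it was at the start of the episode above 0.04 m).
It fails at once if the mug is moved by more than 4 cm (distance of mug from where it was at the start of the episode above 0.04 m).
Of biscuit_1, biscuit_2, biscuit_3, biscuit_4 only 2 to 4 are there at a start; the rules pass over those that are not, and their reading is None.
Of lemon, lime_a, lime_b only 1 to 3 are there at a start; the rules pass over those that are not, and their reading is None.
At some moment in a run one of lid may be knocked a few centimetres aside while the robot is not near it.
It also fails if it takes over 210 s, if anything falls off the work surface, if the arm or the gripper's body presses on something with over 40 N, if the wrist force passes 120 N, or if a joint passes its speed limit or range.

## Robot

A 7-joint arm with a two-finger parallel gripper is mounted at the origin on a cart in front of the work surface, level with it; the furniture and walls round the work are solid. World frame = base frame: x ahead of the robot, y to its left, z up, the work surface at z = 0. Lengths are in m, angles in rad, forces in N, time in s.
With the tool pointing down it reaches from about 0.4 to 0.9 m from the base axis. Payload 5.6 kg.
Tool frame: the origin (TCP) lies on the mounting face of the last link; the fingertips stand 190 mm ahead of it and the grasp point (between the pads) lies 171 mm ahead of it (arm.tcp_to_tips is the distance from the TCP to the fingertips, in m); z points along the fingers, y is the line along which they close (so a half turn about z gives the same grasp; the last joint's range is limited). The gripper opens to 92 mm and grips with 3 to 60 N. Pads are 20 mm wide; open, the fingers measure 128 mm over their backs; the gripper's body (75 mm by 189 mm) begins 69 mm behind the grasp point.
Start: joints at [-1.382, 0.468, -0.012, 1.603, 0.006, 1.071, -0.056], TCP at [0.149, 0.633, 0.405] pointing down, gripper open.
Joint ranges: [-2.53, 2.53], [-0.31, 2.02], [-1.57, 1.55], [0.28, 2.44], [-1.29, 4.43], [0.15, 1.84], [-2.92, 2.92]. Speed limits (rad/s): [2.57, 2.57, 3.14, 3.14, 3.14, 3.14, 3.14].

## Interface

Orientations are given as a 3x3 rotation matrix whose columns are the frame's x, y, z axes.
In Python, from rig import arm gives the robot as it stands. The module is installed in compiled form; this text tells all that it offers.
- The arm moves only by the tool step_arm, never from a script. Its argument "deltas" is a list of rows, each a list of 5 numbers: the shift along the tool's x, y, z in units of 30 mm (1.0 is 30 mm), then the turn about the tool's z in units of 8 degrees (1.0 is 8 degrees), then the closure, from -1 (fully open) to 1 (shut). In form: [[dx, dy, dz, twist, grip], ...]. A call has 1 to 20 rows; each row is the pose to reach, as a shift and turn from the pose commanded when the call began, along the tool's axes at that moment; what a row does not reach only later rows make up. A row lasts 1/10 s, in which the tool goes at most 50 mm and 8.59 degrees, less where a joint would pass 70% of its speed; a pose out of reach is approached as far as the arm can. A call with a gripper value outside its range is refused whole. The fingers move at their own pace and stop on an object; the grip force is fixed at half the most. Time passes only in rows, so rows that repeat a pose let the fingers close. It gives the time, the measured TCP pose, the force, the opening and the grip force at its end, in the units of the state.
- arm.observe(): the state, without advancing time (a new reading comes with each control period).
- arm.snapshot(name): name is "scene" or "top"; returns a dict with "img" (480x640x3 uint8, red, green, blue), "mtx" (3x3 intrinsics, pixels), "D" ([k1, k2, p1, p2, k3] as OpenCV has them; the pictures are not rectified), "world_from_camera" (4x4, takes a point from camera to world coordinates). Camera axes: x right, y down, z forward; pixel columns grow to the right and rows downward; lengths in m; the calibration is good to about 2 mm. A picture is of the moment at which its call begins. There is no depth.
- arm.job_done(): hands the job in; it is judged then, once.
Trained networks look in a picture, given as the dict that the camera call returned (one of the last four; its "shot" number tells which), for a name from the list of things; names that differ only in an ending like _2 or _b are one class to them, and where a whole thing is asked for, a point or a joint stands for the part that bears it (a point fixed in the world has none). Each returns a list of dicts, best first, with "p" (0 to 1); they miss things now and then, are a little off and sometimes report something else, mostly with a low value. They report only what shows in the picture. A call takes as long as a camera call. They do not tell look-alikes from the thing itself.
- arm.search_frame(picture, target): "xyz" ([x, y, z] in m, in world coordinates, good to about 4 mm: the middle of the surface that is visible of it).
- arm.regions_of(picture, target): "mask" (480x640 bool, what is visible of it).
- arm.pinpoint(picture, target): "xyz" ([x, y, z] in m, in world coordinates, good to about 4 mm: a listed point, or the origin of a listed thing).
The state is a dict: "time": time; "joint_positions": joint angles; "dq": joint speeds; "joint_torque": joint torques, N m; "position": TCP position; "tcp_rot": TCP orientation; "ft_force": force on the tool from outside, world axes, zero at the start; "wrist_torque": the same for the moment, N m; "opening": finger opening in m; "grasp_force": force on a finger pad.
Only numpy, scipy, OpenCV 4.12 (cv2) and the standard library are available. Lean on these libraries where they do the work, as an engineer would, in place of code of your own. Each camera call takes 0.05 s, during which the arm holds its last target. There are 200 camera calls.

## Working session

There is one attempt and no reset: what is moved stays moved. The work goes in short steps, Python scripts to look and compute and a tool call to move; the robot and the scene stay as the last step left them, time stands still between calls to the robot, and variables do not carry over. Pictures are saved under pics/ and viewed, at most 14 in all, crops included, and the job is handed in when it is done.

Besides the shell and the picture viewer there is one more tool, called as name([rows], argument=value, ...), one row to a line, values as JSON. step_arm: Moves the arm, as the interface text tells. Its arguments: {"type":"object","properties":{"deltas":{"type":"array","items":{"type":"array","items":{"type":"number"}}}},"required":["deltas"]}

```bash
mkdir -p pics
cat > h.py <<'E'
import numpy as np, cv2
from rig import arm
def st():
    s=arm.observe(); R=np.array(s["tcp_rot"])
    print("t",round(s["time"],2),"p",np.round(s["position"],4),"op",s["opening"],"gf",s["grasp_force"],"F",np.round(s["ft_force"],1)); print(np.round(R,3).tolist(),"q",np.round(s["joint_positions"],3)); return s
def save(n,pic): cv2.imwrite("pics/"+n+".png",cv2.cvtColor(pic["img"],cv2.COLOR_RGB2BGR))
def proj(pic,P):
    T=np.linalg.inv(np.array(pic["world_from_camera"])); 
    return cv2.projectPoints(np.array(P,float).reshape(-1,1,3),cv2.Rodrigues(T[:3,:3])[0],T[:3,3],np.array(pic["mtx"]),np.array(pic["D"]))[0].reshape(-1,2)
def ray(pic,uv,z):
    n=cv2.undistortPoints(np.array(uv,float).reshape(-1,1,2),np.array(pic["mtx"]),np.array(pic["D"])).reshape(-1,2)
    W=np.array(pic["world_from_camera"]); d=np.c_[n,np.ones(len(n))]@W[:3,:3].T; o=W[:3,3]
    return o+d*((z-o[2])/d[:,2])[:,None]
E
python3 - <<'E'
from h import *
st()
for n in("scene","top"):
    p=arm.snapshot(n); save(n+"0",p); print(n,np.round(np.array(p["world_from_camera"]),3).tolist())
    for t in ["picnic_box","lid","lid_handle","lid_pin_left","lid_pin_right","tray","tray_grip","tray_lip","biscuit_1","lemon","lime_a","cam_left_grip","cam_right_grip","onion","garlic","mug"]:
        print(t,[(np.round(d["xyz"],3).tolist(),round(d["p"],2),np.round(proj(p,d["xyz"])[0]).astype(int).tolist()) for d in arm.pinpoint(p,t)][:6])
E
```

```text
t 0.0 p [0.1493 0.6324 0.4038] op 0.09219738494860798 gf 0.0 F [-0.1  0.5 -0.6]
[[-0.973, 0.23, -0.0], [0.23, 0.973, -0.002], [-0.0, -0.002, -1.0]] q [-1.382  0.468 -0.012  1.604  0.006  1.071 -0.056]
scene [[-0.613, -0.313, 0.725, -0.63], [-0.79, 0.257, -0.557, 0.904], [-0.012, -0.914, -0.404, 0.734], [0.0, 0.0, 0.0, 1.0]]
picnic_box [([0.582, 0.235, -0.001], 0.65, [236, 276]), ([0.634, -0.111, 0.052], 0.39, [329, 217])]
lid [([0.638, -0.108, 0.002], 0.7, [327, 233])]
lid_handle [([0.636, -0.109, 0.053], 0.73, [328, 217]), ([0.594, 0.375, 0.139], 0.69, [178, 240])]
lid_pin_left [([0.639, 0.002, 0.017], 0.71, [296, 238])]
lid_pin_right [([0.629, -0.217, 0.013], 0.98, [357, 221]), ([0.636, -0.11, 0.049], 0.44, [328, 218])]
tray [([0.438, -0.099, -0.004], 0.74, [371, 260])]
tray_grip [([0.444, -0.191, 0.029], 0.95, [395, 239])]
tray_lip [([0.439, -0.036, 0.004], 0.91, [354, 264])]
biscuit_1 [([0.471, -0.083, -0.001], 0.57, [359, 256]), ([0.47, -0.136, 0.002], 0.54, [374, 250])]
lemon [([0.396, 0.18, 0.001], 0.77, [296, 298]), ([0.468, -0.084, 0.001], 0.63, [360, 256]), ([0.44, -0.034, 
[... 1170 characters left out ...]
.225, 0.014], 0.7, [405, 196]), ([0.467, -0.137, 0.004], 0.68, [375, 254]), ([0.471, -0.088, 0.002], 0.68, [357, 253]), ([0.616, 0.5, -0.003], 0.35, [147, 202])]
lemon [([0.389, 0.182, -0.0], 0.61, [259, 283])]
lime_a [([0.276, 0.325, -0.0], 0.67, [207, 325]), ([0.369, 0.38, -0.002], 0.62, [187, 290]), ([0.374, 0.28, -0.0], 0.54, [224, 288]), ([0.286, 0.225, 0.001], 0.52, [243, 321])]
cam_left_grip [([0.591, 0.373, 0.137], 0.71, [180, 200])]
cam_right_grip []
onion [([0.619, 0.499, -0.001], 0.78, [148, 201]), ([0.573, 0.096, 0.138], 0.18, [290, 207])]
garlic [([0.358, 0.497, 0.001], 0.58, [144, 294])]
mug [([0.395, -0.356, 0.002], 0.71, [453, 280]), ([0.444, -0.032, 0.004], 0.2, [337, 263])]
```

View pics/top0.png

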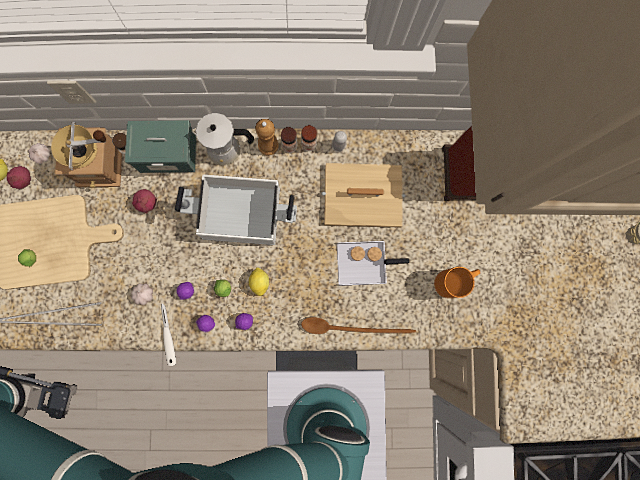

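View pics/scene0.png

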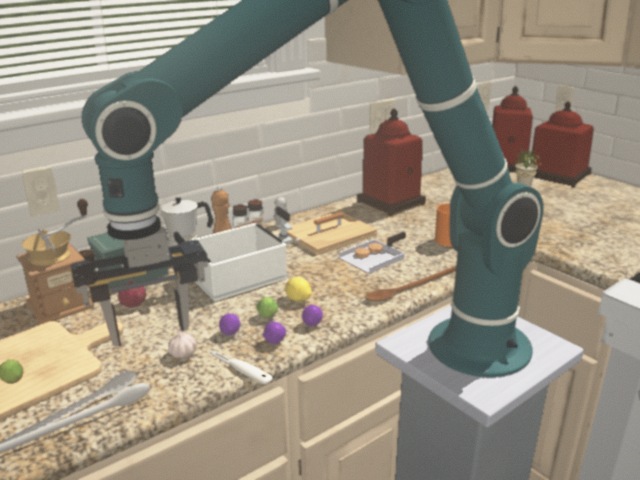

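```bash
cat >> h.py <<'E'
def box(pic,img,c,yaw,hx,hy,z,col):
    c=np.array(c);R=np.array([[np.cos(yaw),-np.sin(yaw)],[np.sin(yaw),np.cos(yaw)]])
    P=[[*(c[:2]+R@np.array(v)),z] for v in [(hx,hy),(-hx,hy),(-hx,-hy),(hx,-hy)]]
    cv2.polylines(img,[np.round(proj(pic,P)*16).astype(int)],True,col,1,cv2.LINE_AA,4)
def rect(pic,t,z):
    for d in arm.regions_of(pic,t)[:5]:
        m=np.argwhere(d["mask"])[:,::-1]
        if len(m)<20: continue
        w=ray(pic,m,z)[:,:2]; c,s,a=cv2.minAreaRect((w*1000).astype(np.float32)); print(t,round(d["p"],2),"c",np.round(c),"size",np.round(s),"ang",round(a,1),"px",m.mean(0).round())
E
python3 - <<'E'
from h import *
p=arm.snapshot("top")
for t,z in [("lemon",.028),("lime_a",.024),("lid",.018),("tray",.01),("biscuit_1",.017),("picnic_box",.095)]: rect(p,t,z)
for y in (0.23,):
  img=p["img"].copy()
  box(p,img,(.581,.233),-.068,.08,.1,.095,(255,0,0)); box(p,img,(.636,-.108),-.03,.088,.108,.02,(255,0,0))
  box(p,img,(.442,-.1),0,.059,.065,.015,(255,0,0))
  c=img[160:340,130:410]; cv2.imwrite("pics/crop1.png",cv2.cvtColor(cv2.resize(c,None,fx=2.85,fy=2.85,interpolation=2),cv2.COLOR_RGB2BGR))
E
```

```text
lemon 0.64 c [391. 180.] size [65. 59.] ang 45.3 px [259. 282.]
lemon 0.22 c [ 389. -356.] size [124.  82.] ang 89.6 px [455. 282.]
lemon 0.2 c [468. -86.] size [33. 33.] ang 44.5 px [358. 253.]
lime_a 0.66 c [368. 380.] size [46. 43.] ang 1.4 px [185. 290.]
lime_a 0.6 c [374. 280.] size [43. 43.] ang 90.0 px [222. 288.]
lime_a 0.53 c [280. 324.] size [45. 48.] ang 1.0 px [205. 323.]
lime_a 0.49 c [285. 221.] size [45. 45.] ang 89.9 px [244. 321.]
lid 0.65 c [593.  96.] size [30. 77.] ang 69.3 px [290. 210.]
lid 0.57 c [ 634. -104.] size [227. 179.] ang 89.0 px [363. 195.]
tray 0.62 c [ 446. -131.] size [121. 196.] ang 1.9 px [363. 264.]
biscuit_1 0.57 c [ 470. -134.] size [36. 39.] ang 89.0 px [375. 253.]
biscuit_1 0.48 c [470. -88.] size [33. 35.] ang 44.5 px [358. 253.]
picnic_box 0.62 c [577. 237.] size [319. 177.] ang 85.4 px [237. 209.]
```

View pics/crop1.png

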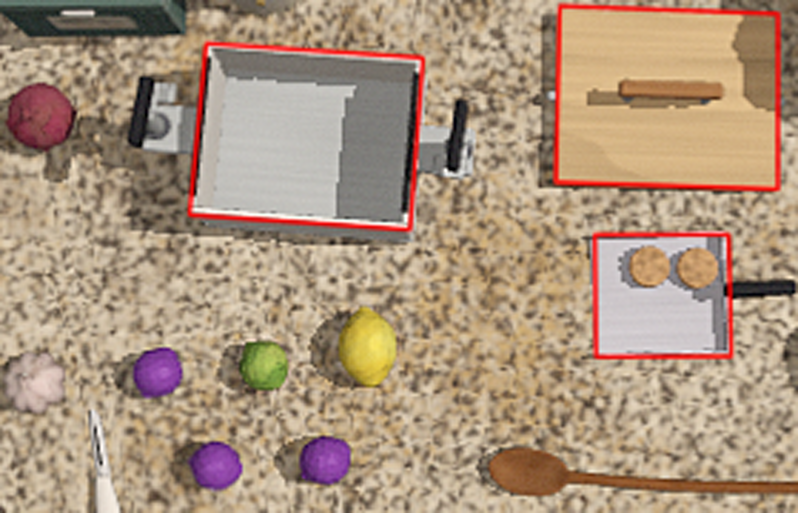

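```bash
cat >> h.py <<'E'
def go(*wps):  # waypoints (x,y,z,yaw deg of tool x, world) -> row numbers from the present pose
    s=arm.observe();R=np.array(s["tcp_rot"]);p=np.array(s["position"]);y0=np.degrees(np.arctan2(R[1,0],R[0,0]))
    for w in wps:
        d=R.T@(np.array(w[:3])-p)/.03; t=-((w[3]-y0+180)%360-180)/8
        print("row",np.round(d,2).tolist(),round(t,2))
E
python3 - <<'E'
from h import *
go((.5,.25,.40,120),(.445,-.19,.36,90.5),(.445,-.19,.203,90.5))
E
```

```text
row [-14.31, -9.73, 0.16] 5.84
row [-15.89, -24.42, 1.49] 9.53
row [-15.89, -24.42, 6.72] 9.53
```

step_arm([
  [-14.3, -9.7, 0.2, 5.8, -1],
  [-14.3, -9.7, 0.2, 5.8, -1],
  [-14.3, -9.7, 0.2, 5.8, -1],
  [-14.3, -9.7, 0.2, 5.8, -1],
  [-14.3, -9.7, 0.2, 5.8, -1],
  [-14.3, -9.7, 0.2, 5.8, -1],
  [-14.3, -9.7, 0.2, 5.8, -1],
  [-14.3, -9.7, 0.2, 5.8, -1],
  [-15.9, -24.4, 1.5, 9.5, -1],
  [-15.9, -24.4, 1.5, 9.5, -1],
  [-15.9, -24.4, 1.5, 9.5, -1],
  [-15.9, -24.4, 1.5, 9.5, -1],
  [-15.9, -24.4, 1.5, 9.5, -1],
  [-15.9, -24.4, 1.5, 9.5, -1],
  [-15.9, -24.4, 1.5, 9.5, -1],
  [-15.9, -24.4, 1.5, 9.5, -1],
  [-15.9, -24.4, 1.5, 9.5, -1],
  [-15.9, -24.4, 1.5, 9.5, -1],
  [-15.9, -24.4, 1.5, 9.5, -1],
  [-15.9, -24.4, 1.5, 9.5, -1],
])

```text
time: 4.05
position: [0.4447, -0.1936, 0.3599]
tcp_rot: [[-0.005, 1.0, 0.001], [1.0, 0.005, -0.002], [-0.002, 0.001, -1.0]]
ft_force: [0.2, 0.5, 0.4]
opening: 0.0916
grasp_force: 0.0
```

Run:
```python
from h import *
st(); p=arm.snapshot("top")
for t in ["tray_grip","tray_lip","lid","lid_pin_left","lid_pin_right"]:print(t,[np.round(d["xyz"],3).tolist() for d in arm.pinpoint(p,t)][:2])
go((.445,-.19,.26,90.5),(.445,-.19,.203,90.5))
```

```text
t 4.05 p [ 0.4447 -0.1936  0.3599] op 0.09163241903818523 gf 0.0 F [0.2 0.5 0.4]
[[-0.005, 1.0, 0.001], [1.0, 0.005, -0.002], [-0.002, 0.001, -1.0]] q [-0.248  0.28   0.692  2.076 -0.232  0.86   0.583]
tray_grip [[0.444, -0.184, 0.031]]
tray_lip [[0.445, -0.032, 0.005], [0.569, 0.095, 0.139]]
lid [[0.632, -0.108, -0.001]]
lid_pin_left [[0.638, 0.006, 0.02]]
lid_pin_right [[0.631, -0.22, 0.014]]
row [-0.07, -0.02, 3.32] 0.05
row [-0.07, -0.02, 5.22] 0.05
```

step_arm([
  [0.1, 0, 1.2, 0, -1],
  [0.1, 0, 2.6, 0, -1],
  [0.1, 0, 4, 0, -1],
  [0.1, 0, 4.8, 0, -1],
  [0.1, 0, 5.2, 0, -1],
  [0.1, 0, 5.2, 0, -1],
  [0.1, 0, 5.2, 0, 1],
  [0.1, 0, 5.2, 0, 1],
  [0.1, 0, 5.2, 0, 1],
  [0.1, 0, 5.2, 0, 1],
  [0.1, 0, 5.2, 0, 1],
  [0.1, 0, 5.2, 0, 1],
  [0.1, 0, 5.2, 0, 1],
  [0.1, 0, 5.0, 0, 1],
  [0.1, 0, 4.8, 0, 1],
  [0.1, 0, 4.6, 0, 1],
  [0.1, 0, 4.4, 0, 1],
  [0.1, 0, 4.2, 0, 1],
  [0.1, 0, 4.2, 0, 1],
  [0.1, 0, 4.2, 0, 1],
])

```text
time: 6.35
position: [0.4454, -0.1863, 0.2338]
tcp_rot: [[-0.013, 1.0, 0.0], [1.0, 0.013, 0.0], [0.0, 0.0, -1.0]]
ft_force: [-0.5, 0.6, -2.4]
opening: 0.0138
grasp_force: 30.0
```

Run:
```python
from h import *
st(); 
for n in("top","scene"):
  p=arm.snapshot(n)
  for t in ["tray_grip","tray_lip","tray","biscuit_1"]:print(t,[np.round(d["xyz"],3).tolist() for d in arm.pinpoint(p,t)][:3])
save("s1",p); cv2.imwrite("pics/s1.png",cv2.cvtColor(cv2.resize(p["img"][180:330,280:480],None,fx=3.5,fy=3.5),cv2.COLOR_RGB2BGR))
```

```text
t 6.35 p [ 0.4454 -0.1863  0.2338] op 0.013794881072064613 gf 29.976829290390015 F [-0.5  0.6 -2.4]
[[-0.013, 1.0, 0.0], [1.0, 0.013, 0.0], [0.0, 0.0, -1.0]] q [-0.12   0.503  0.547  2.151 -0.46   0.601  0.77 ]
tray_grip [[0.445, -0.188, 0.043]]
tray_lip [[0.447, -0.032, 0.014], [0.618, 0.5, -0.002]]
tray [[0.442, -0.1, 0.014], [0.636, -0.106, -0.002]]
biscuit_1 [[0.473, -0.089, 0.014], [0.467, -0.134, 0.014]]
tray_grip [[0.445, -0.19, 0.042]]
tray_lip [[0.44, -0.035, 0.011], [0.636, -0.112, -0.001]]
tray [[0.444, -0.1, 0.011], [0.374, 0.279, -0.001]]
biscuit_1 [[0.44, -0.1, 0.011], [0.373, 0.278, -0.001], [0.472, -0.082, 0.01]]
```

View pics/s1.png

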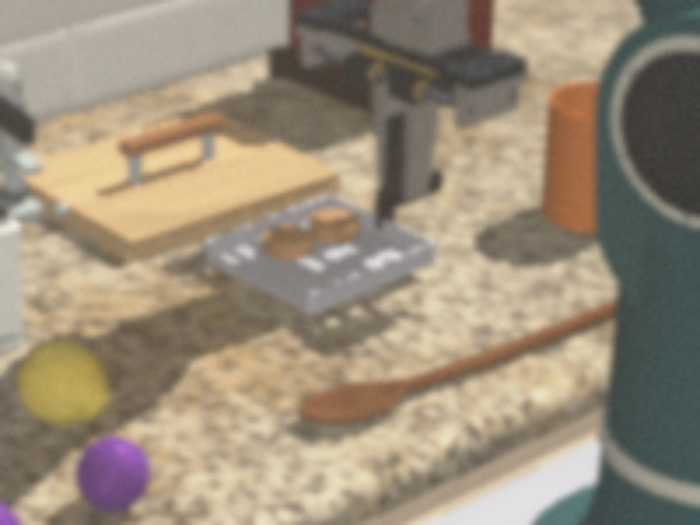

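step_arm([
  [0, 0, 0.2, 0, 1],
  [0, 0, 0.35, 0, 1],
  [0, 0, 0.4, 0, 1],
  [0, 0, 0.4, 0, -1],
  [0, 0, 0.4, 0, -1],
  [0, 0, 0.4, 0, -1],
  [0, 0, 0.4, 0, -1],
  [0, 0, 0.4, 0, -1],
  [0, 0, 1.0, 0, -1],
  [0, 0, 1.0, 0, -1],
  [0, 0, 1.0, 0, -1],
  [0, 0, 1.0, 0, -1],
])

```text
time: 8.05
position: [0.4455, -0.1866, 0.2041]
tcp_rot: [[-0.012, 1.0, 0.0], [1.0, 0.012, -0.0], [-0.0, 0.0, -1.0]]
ft_force: [0.1, 0.6, 1.2]
opening: 0.0835
grasp_force: 0.0
```

Run:
```python
from h import *
st(); 
for n in("top","scene"):
  p=arm.snapshot(n)
  for t in ["tray_grip","tray_lip","tray"]:print(t,[np.round(d["xyz"],3).tolist() for d in arm.pinpoint(p,t)][:3])
```

```text
t 8.05 p [ 0.4455 -0.1866  0.2041] op 0.08352844938415332 gf 0.0 F [0.1 0.6 1.2]
[[-0.012, 1.0, 0.0], [1.0, 0.012, -0.0], [-0.0, 0.0, -1.0]] q [-0.078  0.559  0.497  2.155 -0.512  0.542  0.814]
tray_grip [[0.444, -0.186, 0.032]]
tray_lip [[0.448, -0.034, 0.001]]
tray [[0.444, -0.101, 0.002], [0.379, 0.279, 0.001]]
tray_grip [[0.445, -0.191, 0.036], [0.615, 0.496, -0.0]]
tray_lip [[0.442, -0.031, 0.005], [0.449, -0.192, 0.031]]
tray []
```

step_arm([
  [0, 0, 0, 0, 1],
  [0, 0, 0, 0, 1],
  [0, 0, 0, 0, 1],
  [0, 0, 0, 0, 1],
  [0, 0, 0, 0, 1],
  [0, 0, 0, 0, 1],
  [0, 0, 0, 0, 1],
  [0, 0, 0, 0, 1],
  [0, 0, 0, 0, 1],
  [0, 0, -0.1, 0, 1],
  [0, 0, -0.2, 0, 1],
  [0, 0, -0.4, 0, 1],
  [0, 0, -0.6, 0, 1],
  [0, 0, -0.8, 0, 1],
  [0, 0, -1, 0, 1],
  [0, 0, -1, 0, 1],
])

```text
time: 10.05
position: [0.4457, -0.1865, 0.2346]
tcp_rot: [[-0.013, 1.0, 0.002], [1.0, 0.013, -0.0], [-0.0, 0.002, -1.0]]
ft_force: [-0.1, -0.1, -1.0]
opening: 0.0134
grasp_force: 30.0
```

Run:
```python
from h import *
st(); 
for n in("top","scene"):
  p=arm.snapshot(n)
  for t in ["tray_grip","tray_lip","tray"]:print(t,[np.round(d["xyz"],3).tolist() for d in arm.pinpoint(p,t)][:1])
```

```text
t 10.05 p [ 0.4457 -0.1865  0.2346] op 0.013431192386984972 gf 29.998521208763123 F [-0.1 -0.1 -1. ]
[[-0.013, 1.0, 0.002], [1.0, 0.013, -0.0], [-0.0, 0.002, -1.0]] q [-0.121  0.502  0.549  2.15  -0.46   0.602  0.771]
tray_grip [[0.444, -0.186, 0.059]]
tray_lip [[0.447, -0.034, 0.027]]
tray [[0.444, -0.102, 0.034]]
tray_grip [[0.446, -0.189, 0.059]]
tray_lip [[0.636, 0.005, 0.014]]
tray [[0.442, -0.099, 0.027]]
```

Run:
```python
from h import *
go((.4455,-.1865,.40,90.7),(.43,-.1,.40,80),(.40,.2,.40,10),(.39,.246,.40,-4),(.39,.246,.325,-4))
```

```text
row [-0.0, 0.01, -5.55] 0.0
row [2.89, -0.48, -5.55] 1.34
row [12.9, -1.35, -5.55] 10.09
row [14.44, -1.67, -5.55] 11.84
row [14.44, -1.66, -3.05] 11.84
```

step_arm([
  [0, 0, -0.3, 0, 1],
  [0, 0, -0.8, 0, 1],
  [0, 0, -1.5, 0, 1],
  [0, 0, -2.3, 0, 1],
  [0, 0, -3.1, 0, 1],
  [0, 0, -3.9, 0, 1],
  [0, 0, -4.6, 0, 1],
  [0, 0, -5.1, 0, 1],
  [0, 0, -5.4, 0, 1],
  [0, 0, -5.5, 0, 1],
  [0, 0, -5.5, 0, 1],
])

```text
time: 11.55
position: [0.4452, -0.1863, 0.3987]
tcp_rot: [[-0.013, 1.0, 0.0], [1.0, 0.013, 0.0], [0.0, 0.0, -1.0]]
ft_force: [0.1, 0.9, -1.6]
opening: 0.0139
grasp_force: 30.0
```

step_arm([
  [0.1, 0, 0, 0.1, 1],
  [0.4, 0, 0, 0.4, 1],
  [0.9, -0.1, 0, 0.9, 1],
  [1.6, -0.2, 0, 1.5, 1],
  [2.4, -0.3, 0, 2.2, 1],
  [3.3, -0.4, 0, 2.9, 1],
  [4.3, -0.5, 0, 3.6, 1],
  [5.3, -0.6, 0, 4.4, 1],
  [6.3, -0.7, 0, 5.2, 1],
  [7.3, -0.8, 0, 6, 1],
  [8.3, -0.9, 0, 6.8, 1],
  [9.3, -1, 0, 7.6, 1],
  [10.3, -1.2, 0, 8.4, 1],
  [11.3, -1.3, 0, 9.2, 1],
  [12.2, -1.4, 0, 10, 1],
  [13, -1.5, 0, 10.7, 1],
  [13.6, -1.6, 0, 11.3, 1],
  [14.1, -1.7, 0, 11.7, 1],
  [14.4, -1.7, 0, 11.8, 1],
  [14.4, -1.7, 0, 11.8, 1],
])

```text
time: 13.55
position: [0.3886, 0.2459, 0.398]
tcp_rot: [[0.998, -0.062, -0.001], [-0.062, -0.998, -0.001], [-0.001, 0.001, -1.0]]
ft_force: [-0.6, -1.0, -2.1]
opening: 0.0136
grasp_force: 30.0
```

Run:
```python
from h import *
st(); 
for n in("top","scene"):
  p=arm.snapshot(n)
  for t in ["tray_grip","tray_lip","tray","biscuit_1"]:print(t,[np.round(d["xyz"],3).tolist() for d in arm.pinpoint(p,t)][:2])
save("s2",p)
go((.39,.246,.325,-4),(.39,.246,.303,-4))
```

```text
t 13.55 p [0.3886 0.2459 0.398 ] op 0.013587353619152824 gf 29.999373257160187 F [-0.6 -1.  -2.1]
[[0.998, -0.062, -0.001], [-0.062, -0.998, -0.001], [-0.001, 0.001, -1.0]] q [-1.11   0.151  0.524  2.085 -0.094  0.929 -2.167]
tray_grip [[0.396, -0.354, 0.003], [0.576, 0.233, 0.002]]
tray_lip [[0.545, 0.238, 0.194]]
tray [[0.475, 0.238, 0.197]]
biscuit_1 [[0.435, 0.218, 0.195], [0.485, 0.213, 0.195]]
tray_grip [[0.391, 0.242, 0.224]]
tray_lip [[0.535, 0.233, 0.198]]
tray [[0.473, 0.237, 0.191]]
biscuit_1 [[0.484, 0.214, 0.193], [0.581, 0.235, 0.001]]
row [0.03, -0.05, 2.46] 0.04
row [0.03, -0.05, 3.19] 0.04
```

View pics/s2.png

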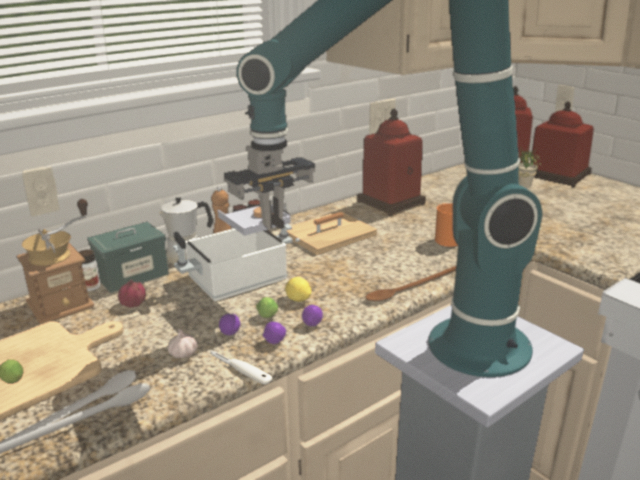

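step_arm([
  [0, 0, 0.5, 0, 1],
  [0, 0, 1.2, 0, 1],
  [0, 0, 2, 0, 1],
  [0, 0, 2.6, 0, 1],
  [0, 0, 3, 0, 1],
  [0, 0, 3.2, 0, 1],
  [0, 0, 3.3, 0, 1],
  [0, 0, 3.35, 0, 1],
  [0, 0, 3.35, 0, 1],
])

```text
time: 14.95
position: [0.389, 0.2451, 0.2988]
tcp_rot: [[0.998, -0.064, 0.0], [-0.064, -0.998, 0.001], [0.0, -0.001, -1.0]]
ft_force: [-2.4, -0.6, 2.4]
opening: 0.0136
grasp_force: 30.0
```

step_arm([
  [0.1, 0, -0.3, 0, 1],
  [0.24, 0, -0.6, 0, 1],
  [0.4, 0, -0.9, 0, 1],
  [0.59, 0, -1.15, 0, 1],
  [0.8, 0, -1.4, 0, 1],
  [1.03, 0, -1.65, 0, 1],
  [1.28, 0, -1.85, 0, 1],
  [1.55, 0, -2.05, 0, 1],
  [1.7, 0, -2.15, 0, 1],
  [1.84, 0, -2.2, 0, 1],
  [1.84, 0, -2.2, 0, 1],
  [1.84, 0, -2.2, 0, 1],
  [1.84, 0, -2.2, 0, 1],
  [1.84, 0, -2.2, 0, 1],
])

```text
time: 16.35
position: [0.4438, 0.2414, 0.364]
tcp_rot: [[0.998, -0.064, -0.0], [-0.064, -0.998, -0.0], [-0.0, 0.0, -1.0]]
ft_force: [-0.6, -0.3, -2.6]
opening: 0.014
grasp_force: 30.0
```

Run:
```python
from h import *
st(); 
for n in("top","scene"):
  p=arm.snapshot(n)
  for t in ["tray_grip","tray_lip","tray","biscuit_1"]:print(t,[np.round(d["xyz"],3).tolist() for d in arm.pinpoint(p,t)][:2])
  if n=="top":a=p["img"][160:310,150:350]
b=p["img"][170:320,140:340]
cv2.imwrite("pics/s3.png",cv2.cvtColor(cv2.resize(np.hstack([a,b]),None,fx=2,fy=2),cv2.COLOR_RGB2BGR))
```

```text
t 16.35 p [0.4438 0.2414 0.364 ] op 0.014014182774275352 gf 29.999372363090515 F [-0.6 -0.3 -2.6]
[[0.998, -0.064, -0.0], [-0.064, -0.998, -0.0], [-0.0, 0.0, -1.0]] q [-1.008  0.29   0.526  2.019 -0.188  0.879 -2.014]
tray_grip []
tray_lip [[0.599, 0.231, 0.16]]
tray [[0.529, 0.234, 0.161]]
biscuit_1 [[0.491, 0.214, 0.163], [0.54, 0.207, 0.163]]
tray_grip [[0.442, 0.238, 0.188], [0.356, 0.499, -0.006]]
tray_lip [[0.594, 0.231, 0.164]]
tray [[0.53, 0.234, 0.156], [0.375, 0.277, -0.001]]
biscuit_1 [[0.535, 0.212, 0.158]]
```

View pics/s3.png

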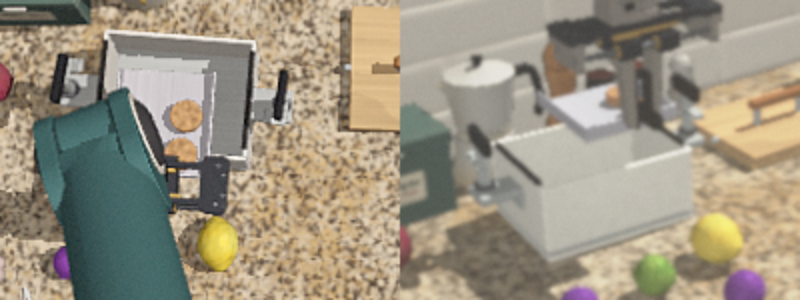

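step_arm([
  [0.3, 0, 0, 0, 1],
  [0.8, 0, 0, 0, 1],
  [1.3, 0, 0, 0, 1],
  [1.7, 0, 0, 0, 1],
  [1.87, 0, 0, 0, 1],
  [1.87, 0, 0, 0, 1],
  [1.87, 0, 0.5, 0, 1],
  [1.87, 0, 1.1, 0, 1],
  [1.87, 0, 1.7, 0, 1],
  [1.87, 0, 2.1, 0, 1],
  [1.87, 0, 2.4, 0, 1],
  [1.87, 0, 2.5, 0, 1],
  [1.87, 0, 2.53, 0, 1],
  [1.87, 0, 2.53, 0, 1],
])

```text
time: 18.25
position: [0.5003, 0.2378, 0.2887]
tcp_rot: [[0.998, -0.064, 0.001], [-0.064, -0.998, 0.0], [0.001, -0.001, -1.0]]
ft_force: [-0.1, -0.2, -1.7]
opening: 0.0136
grasp_force: 30.0
```

Run:
```python
from h import *
st(); 
for n in("top","scene"):
  p=arm.snapshot(n)
  for t in ["tray_lip","tray","biscuit_1"]:print(t,[np.round(d["xyz"],3).tolist() for d in arm.pinpoint(p,t)][:2])
```

```text
t 18.25 p [0.5003 0.2378 0.2887] op 0.01363964671853701 gf 29.99939113855362 F [-0.1 -0.2 -1.7]
[[0.998, -0.064, 0.001], [-0.064, -0.998, 0.0], [0.001, -0.001, -1.0]] q [-0.88   0.486  0.478  1.957 -0.314  0.77  -1.858]
tray_lip [[0.659, 0.229, 0.085]]
tray [[0.584, 0.23, 0.086]]
biscuit_1 [[0.597, 0.204, 0.088], [0.547, 0.21, 0.084]]
tray_lip [[0.65, 0.229, 0.088], [0.5, 0.236, 0.113]]
tray [[0.584, 0.235, 0.082]]
biscuit_1 [[0.595, 0.21, 0.083], [0.588, 0.236, 0.082]]
```

step_arm([
  [0.1, 0, 0, 0, 1],
  [0.2, 0, 0, 0, 1],
  [0.27, 0, 0, 0, 1],
  [0.34, 0, 0, 0, 1],
  [0.4, 0, 0, 0, 1],
  [0.45, 0, 0, 0, 1],
  [0.45, 0, 0, 0, 1],
])

```text
time: 19.35
position: [0.5081, 0.2392, 0.2862]
tcp_rot: [[0.998, -0.062, -0.018], [-0.062, -0.998, 0.0], [-0.018, 0.001, -1.0]]
ft_force: [-18.4, 5.6, 4.4]
opening: 0.0137
grasp_force: 30.0
```

Run:
```python
from h import *
st(); 
for n in("top","scene"):
  p=arm.snapshot(n)
  for t in ["tray_lip","tray","tray_grip","biscuit_1"]:print(t,[np.round(d["xyz"],3).tolist() for d in arm.pinpoint(p,t)][:2])
  if n=="top":a=p["img"][160:310,150:350]
b=p["img"][170:320,140:340]
cv2.imwrite("pics/s4.png",cv2.cvtColor(cv2.resize(np.hstack([a,b]),None,fx=2,fy=2),cv2.COLOR_RGB2BGR))
```

```text
t 19.35 p [0.5081 0.2392 0.2862] op 0.013692133695907958 gf 30.01384198665619 F [-18.4   5.6   4.4]
[[0.998, -0.062, -0.018], [-0.062, -0.998, 0.0], [-0.018, 0.001, -1.0]] q [-0.864  0.504  0.471  1.933 -0.323  0.794 -1.844]
tray_lip [[0.659, 0.228, 0.085]]
tray [[0.59, 0.232, 0.084], [0.388, 0.181, -0.0]]
tray_grip [[0.553, 0.209, 0.083]]
biscuit_1 [[0.603, 0.202, 0.086], [0.553, 0.208, 0.084]]
tray_lip [[0.655, 0.227, 0.088], [0.375, 0.277, 0.0]]
tray [[0.59, 0.233, 0.079], [0.599, 0.209, 0.081]]
tray_grip [[0.505, 0.237, 0.108]]
biscuit_1 [[0.6, 0.208, 0.082], [0.632, -0.22, 0.014]]
```

step_arm([
  [0.1, 0, 0, 0, 1],
  [0.2, 0, 0, 0, 1],
  [0.3, 0, 0, 0, 1],
  [0.3, 0, -0.05, 0, 1],
  [0.3, 0, -0.1, 0, 1],
])

```text
time: 20.35
position: [0.5122, 0.2396, 0.287]
tcp_rot: [[0.998, -0.06, -0.034], [-0.06, -0.998, -0.001], [-0.034, 0.003, -0.999]]
ft_force: [-32.4, 5.8, 4.7]
opening: 0.0138
grasp_force: 30.0
```

Run:
```python
from h import *
st(); 
for n in("top","scene"):
  p=arm.snapshot(n)
  for t in ["tray_lip","tray","tray_grip","biscuit_1"]:print(t,[np.round(d["xyz"],3).tolist() for d in arm.pinpoint(p,t)][:2])
  if n=="top":a=p["img"][160:310,150:350]
b=p["img"][170:320,140:340]
cv2.imwrite("pics/s4.png",cv2.cvtColor(cv2.resize(np.hstack([a,b]),None,fx=2,fy=2),cv2.COLOR_RGB2BGR))
```

```text
t 20.35 p [0.5122 0.2396 0.287 ] op 0.013837988236012937 gf 30.000616908073425 F [-32.4   5.8   4.7]
[[0.998, -0.06, -0.034], [-0.06, -0.998, -0.001], [-0.034, 0.003, -0.999]] q [-0.856  0.511  0.468  1.918 -0.326  0.818 -1.837]
tray_lip [[0.662, 0.228, 0.088]]
tray []
tray_grip []
biscuit_1 [[0.602, 0.205, 0.088], [0.574, 0.092, 0.141]]
tray_lip [[0.655, 0.228, 0.087], [0.58, 0.234, -0.001]]
tray [[0.589, 0.233, 0.081]]
tray_grip [[0.506, 0.238, 0.112]]
biscuit_1 [[0.597, 0.208, 0.083]]
```

View pics/s4.png

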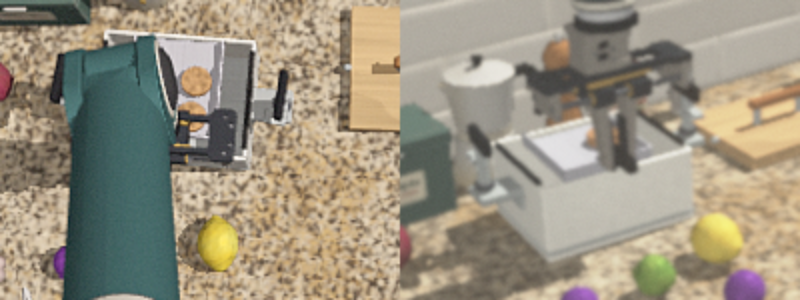

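step_arm([
  [-0.3, 0, 0.1, 0, 1],
  [-0.6, 0, 0.1, 0, 1],
  [-0.8, 0, 0, 0, 1],
  [-0.8, 0, -0.3, 0, 1],
  [-0.8, 0, -0.4, 0, 1],
  [-1, 0, -0.4, 0, 1],
  [-1.2, 0, -0.4, 0, 1],
  [-1.5, 0, -0.4, 0, 1],
  [-1.8, 0, -0.4, 0, 1],
  [-1.85, 0, -0.4, 0, 1],
  [-1.85, 0, -0.4, 0, 1],
])

```text
time: 21.95
position: [0.4666, 0.2401, 0.3033]
tcp_rot: [[0.998, -0.064, -0.0], [-0.064, -0.998, 0.0], [-0.0, -0.0, -1.0]]
ft_force: [0.5, -0.1, -1.7]
opening: 0.014
grasp_force: 30.0
```

Run:
```python
from h import *
st(); 
for n in("top","scene"):
  p=arm.snapshot(n)
  for t in ["tray_lip","tray","tray_grip","biscuit_1"]:print(t,[np.round(d["xyz"],3).tolist() for d in arm.pinpoint(p,t)][:2])
```

```text
t 21.95 p [0.4666 0.2401 0.3033] op 0.014044489089342806 gf 29.98010963201523 F [ 0.5 -0.1 -1.7]
[[0.998, -0.064, -0.0], [-0.064, -0.998, 0.0], [-0.0, -0.0, -1.0]] q [-0.939  0.419  0.494  2.018 -0.281  0.77  -1.912]
tray_lip []
tray [[0.552, 0.235, 0.104], [0.618, 0.5, -0.004]]
tray_grip []
biscuit_1 [[0.562, 0.208, 0.105], [0.515, 0.211, 0.103]]
tray_lip [[0.616, 0.228, 0.106], [0.375, 0.28, -0.002]]
tray []
tray_grip [[0.466, 0.237, 0.129]]
biscuit_1 [[0.563, 0.214, 0.103], [0.62, 0.229, 0.108]]
```

step_arm([
  [0, 0, 0.1, 0, 1],
  [0, 0, 0.2, 0, 1],
  [0, 0, 0.2, 0, 1],
  [0, 0, 0.2, 0, 0.45],
  [0, 0, 0.2, 0, 0.45],
  [0, 0, 0.2, 0, 0.45],
  [0, 0, 0.2, 0, 0.45],
  [0, 0, 0.2, 0, 0.45],
  [0, 0, 0.2, 0, 0.45],
  [0, 0, 0.2, 0, 0.45],
])

```text
time: 23.45
position: [0.4671, 0.2399, 0.2973]
tcp_rot: [[0.998, -0.064, 0.0], [-0.064, -0.998, -0.0], [0.0, 0.0, -1.0]]
ft_force: [0.5, 0.9, 0.7]
opening: 0.025
grasp_force: 0.0
```

Run:
```python
from h import *
st(); 
for n in("top","scene"):
  p=arm.snapshot(n)
  for t in ["tray_lip","tray","tray_grip","biscuit_1"]:print(t,[np.round(d["xyz"],3).tolist() for d in arm.pinpoint(p,t)][:2])
  if n=="top":a=p["img"][160:310,150:350]
b=p["img"][170:320,140:340]
cv2.imwrite("pics/s5.png",cv2.cvtColor(cv2.resize(np.hstack([a,b]),None,fx=2,fy=2),cv2.COLOR_RGB2BGR))
```

```text
t 23.45 p [0.4671 0.2399 0.2973] op 0.025034306659548502 gf 0.0 F [0.5 0.9 0.7]
[[0.998, -0.064, 0.0], [-0.064, -0.998, -0.0], [0.0, 0.0, -1.0]] q [-0.934  0.429  0.489  2.021 -0.288  0.758 -1.906]
tray_lip [[0.586, 0.232, 0.006]]
tray [[0.536, 0.232, 0.058]]
tray_grip [[0.508, 0.239, 0.145]]
biscuit_1 [[0.574, 0.223, 0.019], [0.612, 0.166, 0.029]]
tray_lip []
tray [[0.373, 0.278, 0.0], [0.618, 0.498, -0.002]]
tray_grip [[0.511, 0.234, 0.143], [0.394, -0.356, 0.001]]
biscuit_1 []
```

View pics/s5.png

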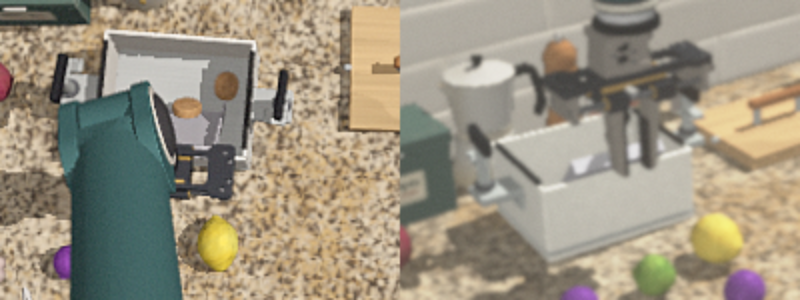

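step_arm([
  [0, 0, -0.3, 0, 0.3],
  [0, 0, -0.6, 0, 0.3],
  [0, 0, -0.6, 0, 0.3],
  [0.3, 0, -0.6, 0, 0.3],
  [0.7, 0, -0.6, 0, 0.3],
  [1.1, 0, -0.6, 0, 0.3],
  [1.4, 0, -0.6, 0, 0.3],
  [1.4, 0, -0.6, 0, 0.3],
  [1.4, 0, -0.6, 0, 1],
  [1.4, 0, -0.6, 0, 1],
  [1.4, 0, -0.6, 0, 1],
  [1.4, 0, -0.6, 0, 1],
  [1.4, 0, -0.6, 0, 1],
  [1.4, 0, -0.6, 0, 1],
  [1.4, 0, -0.8, 0, 1],
  [1.4, 0, -1.1, 0, 1],
  [1.4, 0, -1.5, 0, 1],
  [1.4, 0, -1.5, 0, 1],
])

```text
time: 25.75
position: [0.5098, 0.2373, 0.3446]
tcp_rot: [[0.998, -0.064, 0.003], [-0.064, -0.998, 0.002], [0.003, -0.002, -1.0]]
ft_force: [-0.6, 0.4, -1.8]
opening: 0.0143
grasp_force: 30.0
```

Run:
```python
from h import *
st(); 
for n in("top","scene"):
  p=arm.snapshot(n)
  for t in ["tray_lip","tray","tray_grip","biscuit_1"]:print(t,[np.round(d["xyz"],3).tolist() for d in arm.pinpoint(p,t)][:2])
  if n=="top":a=p["img"][160:310,150:350]
b=p["img"][170:320,140:340]
cv2.imwrite("pics/s6.png",cv2.cvtColor(cv2.resize(np.hstack([a,b]),None,fx=2,fy=2),cv2.COLOR_RGB2BGR))
```

```text
t 25.75 p [0.5098 0.2373 0.3446] op 0.014304485332979216 gf 29.96964067686349 F [-0.6  0.4 -1.8]
[[0.998, -0.064, 0.003], [-0.064, -0.998, 0.002], [0.003, -0.002, -1.0]] q [-0.904  0.417  0.517  1.903 -0.263  0.883 -1.891]
tray_lip [[0.588, 0.233, 0.039]]
tray [[0.539, 0.234, 0.087]]
tray_grip [[0.587, 0.234, 0.038]]
biscuit_1 [[0.608, 0.189, 0.021], [0.59, 0.228, 0.025]]
tray_lip []
tray [[0.538, 0.235, 0.079]]
tray_grip [[0.509, 0.236, 0.17]]
biscuit_1 [[0.637, 0.002, 0.016], [0.538, 0.235, 0.078]]
```

View pics/s6.png

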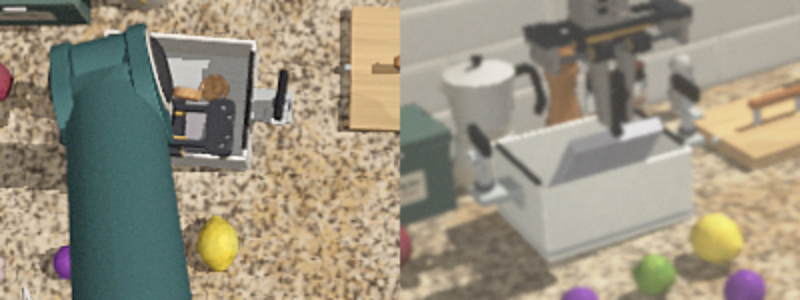

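Run:
```python
from h import *
go((.51,.237,.5,-3.7),(.44,-.20,.5,90),(.44,-.20,.32,90))
```

```text
row [0.03, 0.0, -5.26] 0.0
row [-1.36, 14.69, -5.26] -11.71
row [-1.36, 14.69, 0.74] -11.71
```

step_arm([
  [0, 0, -0.5, 0, 1],
  [0, 0, -1.2, 0, 1],
  [0, 0, -2.2, 0, 1],
  [0, 0, -3.2, 0, 1],
  [0, 0, -4.2, 0, 1],
  [0, 0, -5, 0, 1],
  [0, 0, -5.2, 0, 1],
  [0, 0, -5.2, 0, 1],
])

```text
time: 27.05
position: [0.509, 0.237, 0.4994]
tcp_rot: [[0.998, -0.064, 0.002], [-0.064, -0.998, 0.002], [0.002, -0.002, -1.0]]
ft_force: [0.1, 0.5, -2.2]
opening: 0.0137
grasp_force: 30.0
```

step_arm([
  [-0.1, 1, 0, -0.9, 1],
  [-0.2, 2, 0, -1.8, 1],
  [-0.3, 3, 0, -2.7, 1],
  [-0.4, 4, 0, -3.6, 1],
  [-0.5, 5, 0, -4.5, 1],
  [-0.6, 6, 0, -5.4, 1],
  [-0.7, 7, 0, -6.3, 1],
  [-0.8, 8, 0, -7.2, 1],
  [-0.9, 9, 0, -8, 1],
  [-1, 10, 0, -8.8, 1],
  [-1.1, 11, 0, -9.6, 1],
  [-1.2, 12, 0, -10.4, 1],
  [-1.3, 13, 0, -11, 1],
  [-1.35, 14, 0, -11.5, 1],
  [-1.35, 14.7, 0, -11.7, 1],
  [-1.35, 14.7, 1.5, -11.7, 1],
  [-1.35, 14.7, 3, -11.7, 1],
  [-1.35, 14.7, 4.5, -11.7, 1],
  [-1.35, 14.7, 5.7, -11.7, 1],
  [-1.35, 14.7, 6, -11.7, 1],
])

```text
time: 29.05
position: [0.4382, -0.1994, 0.314]
tcp_rot: [[0.002, 1.0, -0.009], [1.0, -0.002, 0.001], [0.001, -0.009, -1.0]]
ft_force: [-0.2, 0.4, -1.3]
opening: 0.0139
grasp_force: 30.0
```

Run:
```python
from h import *
st(); 
for n in("top","scene"):
  p=arm.snapshot(n)
  for t in ["tray_lip","tray","tray_grip","biscuit_1","lid_pin_left","lid_pin_right","lid_handle"]:print(t,[np.round(d["xyz"],3).tolist() for d in arm.pinpoint(p,t)][:3])
```

```text
t 29.05 p [ 0.4382 -0.1994  0.314 ] op 0.01387734624547818 gf 29.969566158251837 F [-0.2  0.4 -1.3]
[[0.002, 1.0, -0.009], [1.0, -0.002, 0.001], [0.001, -0.009, -1.0]] q [-0.254  0.374  0.738  2.118 -0.352  0.782  0.703]
tray_lip [[0.437, -0.121, 0.003]]
tray [[0.433, -0.168, 0.057]]
tray_grip [[0.438, -0.198, 0.146]]
biscuit_1 [[0.611, 0.188, 0.017], [0.589, 0.23, 0.026]]
lid_pin_left [[0.639, 0.006, 0.017], [0.592, 0.232, 0.028]]
lid_pin_right [[0.633, -0.223, 0.012], [0.637, 0.004, 0.018]]
lid_handle [[0.636, -0.108, 0.051]]
tray_lip [[0.441, -0.126, 0.013]]
tray []
tray_grip [[0.442, -0.202, 0.147]]
biscuit_1 [[0.637, -0.111, 0.05]]
lid_pin_left [[0.636, 0.003, 0.013]]
lid_pin_right [[0.63, -0.218, 0.013]]
lid_handle [[0.636, -0.107, 0.052]]
```

step_arm([
  [0.8, 0, 0, 0, 1],
  [1.7, 0, 0, 0, 1],
  [1.7, 0, 0.2, 0, 1],
  [1.5, 0, 0.4, 0, 1],
  [1.2, 0, 0.6, 0, 1],
  [0.95, 0, 0.8, 0, 1],
  [0.6, 0, 1.1, 0, 1],
  [0.35, 0, 1.4, 0, 1],
  [0.1, 0, 1.7, 0, 1],
  [-0.1, 0, 2.1, 0, 1],
  [-0.3, 0, 2.5, 0, 1],
  [-0.5, 0, 2.9, 0, 1],
  [-0.7, 0, 3.2, 0, 1],
  [-0.8, 0, 3.5, 0, 1],
  [-0.8, 0, 3.65, 0, 1],
  [-0.8, 0, 3.65, 0, 1],
])

```text
time: 31.45
position: [0.44, -0.2244, 0.2082]
tcp_rot: [[0.002, 1.0, -0.001], [1.0, -0.002, 0.0], [0.0, -0.001, -1.0]]
ft_force: [0.5, -1.2, 0.9]
opening: 0.0138
grasp_force: 30.0
```

Run:
```python
from h import *
st(); 
for n in("top","scene"):
  p=arm.snapshot(n)
  for t in ["tray_lip","tray","tray_grip"]:print(t,[np.round(d["xyz"],3).tolist() for d in arm.pinpoint(p,t)][:3])
```

```text
t 31.45 p [ 0.44   -0.2244  0.2082] op 0.01379572994862078 gf 29.999949038028717 F [ 0.5 -1.2  0.9]
[[0.002, 1.0, -0.001], [1.0, -0.002, 0.0], [0.0, -0.001, -1.0]] q [-0.05   0.578  0.563  2.132 -0.56   0.58   0.918]
tray_lip [[0.443, -0.072, -0.001]]
tray [[0.439, -0.134, 0.008]]
tray_grip [[0.439, -0.22, 0.037]]
tray_lip [[0.439, -0.074, 0.002]]
tray [[0.438, -0.132, 0.002]]
tray_grip [[0.441, -0.226, 0.039], [0.439, -0.069, 0.004]]
```

Run:
```python
from h import *
go((.44,-.224,.34,90),(.42,0,.34,120),(.391,.181,.34,185),(.391,.181,.2,185))
```

```text
row [-0.0, -0.01, -4.37] -0.01
row [7.46, -0.68, -4.37] -3.76
row [13.49, -1.65, -4.36] -11.88
row [13.49, -1.65, 0.3] -11.88
```

step_arm([
  [0, 0, 0, 0, -1],
  [0, 0, 0, 0, -1],
  [0, 0, 0, 0, -1],
  [0, 0, 0, 0, -1],
  [0, 0, 0, 0, -1],
  [0, 0, -0.5, 0, -1],
  [0, 0, -1.5, 0, -1],
  [0, 0, -3, 0, -1],
  [0, 0, -4.4, 0, -1],
  [0, 0, -4.4, 0, -1],
])

```text
time: 32.85
position: [0.4413, -0.2258, 0.3463]
tcp_rot: [[0.002, 1.0, 0.01], [1.0, -0.002, -0.002], [-0.002, 0.01, -1.0]]
ft_force: [0.8, 0.3, -0.1]
opening: 0.0909
grasp_force: 0.0
```

step_arm([
  [1.5, 0.2, 0, -1, -1],
  [3, 0.2, 0, -2, -1],
  [4.5, 0, 0, -3, -1],
  [6, -0.3, 0, -4, -1],
  [7.5, -0.6, 0, -5, -1],
  [9, -0.9, 0, -6, -1],
  [10.5, -1.1, 0, -7, -1],
  [12, -1.4, 0, -8, -1],
  [13.5, -1.65, 0, -9, -1],
  [13.5, -1.65, 0, -10, -1],
  [13.5, -1.65, 0, -11, -1],
  [13.5, -1.65, 0, -11.9, -1],
  [13.5, -1.65, 0, -11.9, -1],
  [13.5, -1.65, 0, -11.9, -1],
  [13.5, -1.65, 0, -11.9, -1],
])

```text
time: 34.35
position: [0.3913, 0.1806, 0.3409]
tcp_rot: [[-0.996, -0.087, 0.0], [-0.087, 0.996, 0.0], [-0.0, -0.0, -1.0]]
ft_force: [-0.5, -0.2, 1.0]
opening: 0.092
grasp_force: 0.0
```

Run:
```python
from h import *
st(); p=arm.snapshot("top"); rect(p,"lemon",.028); q=arm.snapshot("scene"); print([np.round(d["xyz"],3).tolist() for d in arm.pinpoint(q,"lemon")],[np.round(d["xyz"],3).tolist() for d in arm.pinpoint(q,"lime_a")])
go((.391,.181,.2,185))
```

```text
t 34.35 p [0.3913 0.1806 0.3409] op 0.09203293842201216 gf 0.0 F [-0.5 -0.2  1. ]
[[-0.996, -0.087, 0.0], [-0.087, 0.996, 0.0], [-0.0, -0.0, -1.0]] q [-0.774  0.185  0.293  2.19  -0.076  0.776  1.226]
[[0.397, 0.179, 0.003]] [[0.282, 0.323, -0.001], [0.375, 0.277, 0.003], [0.287, 0.219, -0.004], [0.369, 0.377, 0.004]]
row [0.01, 0.01, 4.69] 0.01
```

step_arm([
  [0, 0, 1.2, 0, -1],
  [0, 0, 2.6, 0, -1],
  [0, 0, 4, 0, -1],
  [0, 0, 4.7, 0, -1],
  [0, 0, 4.7, 0, -1],
  [0, 0, 4.7, 0, -1],
  [0, 0, 4.7, 0, 1],
  [0, 0, 4.7, 0, 1],
  [0, 0, 4.7, 0, 1],
  [0, 0, 4.7, 0, 1],
  [0, 0, 4.7, 0, 1],
  [0, 0, 4.5, 0, 1],
  [0, 0, 4, 0, 1],
  [0, 0, 3, 0, 1],
  [0, 0, 1.6, 0, 1],
  [0, 0, 0.2, 0, 1],
  [0, 0, -0.6, 0, 1],
  [0, 0, -0.6, 0, 1],
])

```text
time: 36.4
position: [0.3921, 0.181, 0.3622]
tcp_rot: [[-0.996, -0.089, 0.006], [-0.089, 0.996, 0.005], [-0.006, 0.004, -1.0]]
ft_force: [-0.6, -0.4, -1.8]
opening: 0.0528
grasp_force: 30.0
```

Run:
```python
from h import *
st()
go((.583,.263,.36,176),(.583,.263,.236,176))
```

```text
t 36.4 p [0.3921 0.181  0.3622] op 0.052817435416605614 gf 29.99979453161359 F [-0.6 -0.4 -1.8]
[[-0.996, -0.089, 0.006], [-0.089, 0.996, 0.005], [-0.006, 0.004, -1.0]] q [-0.803  0.149  0.322  2.172 -0.066  0.822  1.22 ]
row [-6.58, 2.15, 0.12] 1.14
row [-6.56, 2.14, 4.25] 1.14
```

step_arm([
  [-1.3, 0.4, 0, 0.3, 1],
  [-2.6, 0.8, 0, 0.6, 1],
  [-3.9, 1.2, 0, 0.9, 1],
  [-5.2, 1.7, 0, 1.1, 1],
  [-6.3, 2.1, 0, 1.1, 1],
  [-6.58, 2.15, 0, 1.1, 1],
  [-6.58, 2.15, 1, 1.1, 1],
  [-6.58, 2.15, 2.4, 1.1, 1],
  [-6.58, 2.15, 3.6, 1.1, 1],
  [-6.58, 2.15, 4.3, 1.1, 1],
  [-6.58, 2.15, 4.3, 1.1, 1],
  [-6.58, 2.15, 4.3, 1.1, -0.6],
  [-6.58, 2.15, 4.3, 1.1, -0.6],
  [-6.58, 2.15, 4.3, 1.1, -0.6],
  [-6.58, 2.15, 4.3, 1.1, -0.6],
  [-6.58, 2.15, 3.5, 1.1, -0.6],
  [-6.58, 2.15, 2, 1.1, -0.6],
  [-6.58, 2.15, 0.5, 1.1, -0.6],
  [-6.58, 2.15, 0, 1.1, -0.6],
])

```text
time: 38.3
position: [0.5834, 0.2628, 0.3647]
tcp_rot: [[-0.998, 0.064, 0.008], [0.065, 0.998, 0.004], [-0.007, 0.005, -1.0]]
ft_force: [0.5, 0.0, 0.4]
opening: 0.0737
grasp_force: 0.0
```

Run:
```python
from h import *
st(); q=arm.snapshot("scene"); print([np.round(d["xyz"],3).tolist() for d in arm.pinpoint(q,"lime_a")])
go((.375,.279,.36,135),(.375,.279,.196,135))
```

```text
t 38.3 p [0.5834 0.2628 0.3647] op 0.0737117785868903 gf 0.0 F [0.5 0.  0.4]
[[-0.998, 0.064, 0.008], [0.065, 0.998, 0.004], [-0.007, 0.005, -1.0]] q [-0.733  0.499  0.351  1.688 -0.2    0.981  1.196]
[[0.377, 0.278, 0.0], [0.369, 0.379, 0.002], [0.281, 0.321, -0.002]]
row [6.95, 0.09, 0.04] 5.16
row [6.98, 0.07, 5.51] 5.16
```

step_arm([
  [1.5, 0, 0, 1, -1],
  [3, 0, 0, 2, -1],
  [4.5, 0, 0, 3, -1],
  [6, 0.1, 0, 4, -1],
  [6.95, 0.1, 0, 5, -1],
  [6.95, 0.1, 0, 6, -1],
  [6.95, 0.1, 0, 7, -1],
  [6.95, 0.1, 0, 8, -1],
  [6.95, 0.1, 0, 9, -1],
  [6.95, 0.1, 0, 10, -1],
  [6.95, 0.1, 1, 11, -1],
  [6.95, 0.1, 2.4, 11.3, -1],
  [6.95, 0.1, 3.8, 11.3, -1],
  [6.95, 0.1, 5, 11.3, -1],
  [6.95, 0.1, 5.5, 11.3, -1],
  [6.95, 0.1, 5.5, 11.3, -1],
  [6.95, 0.1, 5.5, 11.3, -1],
])

```text
time: 40.1
position: [0.3735, 0.278, 0.1922]
tcp_rot: [[0.072, 0.997, -0.002], [0.997, -0.072, -0.003], [-0.003, -0.002, -1.0]]
ft_force: [-0.3, 0.5, 0.2]
opening: 0.0919
grasp_force: 0.0
```

step_arm([
  [0, 0, 0, 0, 1],
  [0, 0, 0, 0, 1],
  [0, 0, 0, 0, 1],
  [0, 0, 0, 0, 1],
  [0, 0, 0, 0, 1],
  [0, 0, 0, 0, 1],
  [0, 0, -0.3, 0, 1],
  [0, 0, -1, 0, 1],
  [0, 0, -2.3, 0, 1],
  [0, 0, -3.7, 0, 1],
  [0, 0, -5, 0, 1],
  [0, 0, -5.5, 0, 1],
  [0, 0, -5.5, 0, 1],
])

```text
time: 41.4
position: [0.3748, 0.2792, 0.3614]
tcp_rot: [[0.071, 0.997, 0.003], [0.997, -0.071, 0.005], [0.005, 0.003, -1.0]]
ft_force: [-0.2, 0.2, -0.7]
opening: 0.042
grasp_force: 30.0
```

Run:
```python
from h import *
st()
p=arm.snapshot("top")
for t in ("biscuit_1","lemon"):print([np.round(d["xyz"],3).tolist() for d in arm.pinpoint(p,t)][:3])
go((.575,.178,.36,86),(.575,.178,.23,86))
cv2.imwrite("pics/s7.png",cv2.cvtColor(cv2.resize(p["img"][150:310,130:430],None,fx=2.6,fy=2.6),cv2.COLOR_RGB2BGR))
```

```text
t 41.4 p [0.3748 0.2792 0.3614] op 0.04198259110003651 gf 30.00070122303441 F [-0.2  0.2 -0.7]
[[0.071, 0.997, 0.003], [0.997, -0.071, 0.005], [0.005, 0.003, -1.0]] q [-1.3    0.238  0.678  2.114 -0.202  0.846 -0.573]
[[0.617, 0.221, 0.026], [0.608, 0.188, 0.02], [0.582, 0.234, 0.004]]
[]
row [-2.87, 6.93, -0.07] -0.01
row [-2.87, 6.93, 4.26] -0.01
```

View pics/s7.png

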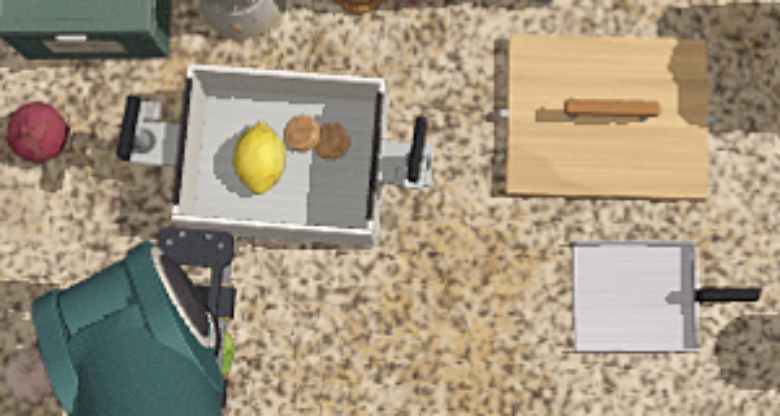

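step_arm([
  [-0.5, 1.3, 0, 0, 1],
  [-1, 2.6, 0, 0, 1],
  [-1.5, 3.9, 0, 0, 1],
  [-2, 5.2, 0, 0, 1],
  [-2.4, 6.2, 0, 0, 1],
  [-2.4, 6.3, 0, 0, 1],
  [-2.4, 6.3, 1, 0, 1],
  [-2.4, 6.3, 2.4, 0, 1],
  [-2.4, 6.3, 3.6, 0, 1],
  [-2.4, 6.3, 4.3, 0, 1],
  [-2.4, 6.3, 4.3, 0, 1],
  [-2.4, 6.3, 4.3, 0, -0.4],
  [-2.4, 6.3, 4.3, 0, -0.4],
  [-2.4, 6.3, 4.3, 0, -0.4],
  [-2.4, 6.3, 4.3, 0, -0.4],
  [-2.4, 6.3, 3.5, 0, -0.4],
  [-2.4, 6.3, 2, 0, -0.4],
  [-2.4, 6.3, 0.5, 0, -0.4],
  [-2.4, 6.3, 0, 0, -0.4],
])

```text
time: 43.45
position: [0.5589, 0.1935, 0.3638]
tcp_rot: [[0.072, 0.997, 0.007], [0.997, -0.072, 0.004], [0.004, 0.007, -1.0]]
ft_force: [0.4, 0.2, 0.9]
opening: 0.0642
grasp_force: 0.0
```

Run:
```python
from h import *
st()
q=arm.snapshot("scene")
for t in ("lid_handle","lid_pin_left","lid_pin_right","lid"):print(t,[np.round(d["xyz"],3).tolist() for d in arm.pinpoint(q,t)][:3])
go((.5,.05,.38,88),(.637,-.108,.38,88),(.637,-.108,.224,88))
```

```text
t 43.45 p [0.5589 0.1935 0.3638] op 0.06418380973569437 gf 0.0 F [0.4 0.2 0.9]
[[0.072, 0.997, 0.007], [0.997, -0.072, 0.004], [0.004, 0.007, -1.0]] q [-0.91   0.472  0.687  1.826 -0.361  0.963 -0.141]
lid_handle [[0.637, -0.107, 0.051]]
lid_pin_left [[0.639, 0.003, 0.017]]
lid_pin_right []
lid [[0.638, -0.108, 0.001], [0.633, -0.109, 0.055]]
row [-4.92, -1.56, -0.75] -0.26
row [-9.85, 3.37, -0.75] -0.26
row [-9.84, 3.38, 4.45] -0.26
```

step_arm([
  [-1.2, 0.3, 0, 0, -0.3],
  [-2.5, 0.8, 0, -0.1, -0.3],
  [-3.8, 1.2, 0, -0.2, -0.3],
  [-5.1, 1.7, 0, -0.3, -0.3],
  [-6.4, 2.1, 0, -0.3, -0.3],
  [-7.7, 2.6, 0, -0.3, -0.3],
  [-9, 3.1, 0, -0.3, -0.3],
  [-9.85, 3.4, 0, -0.3, -0.3],
  [-9.85, 3.4, 0, -0.3, -0.3],
  [-9.85, 3.4, 0, -0.3, -0.3],
])

```text
time: 44.7
position: [0.6379, -0.1086, 0.3567]
tcp_rot: [[0.031, 1.0, -0.003], [1.0, -0.031, 0.0], [0.0, -0.003, -1.0]]
ft_force: [0.2, 0.3, 0.1]
opening: 0.0595
grasp_force: 0.0
```

Run:
```python
from h import *
st()
for n in("top","scene"):
  q=arm.snapshot(n)
  for t in ("lid_handle","lid_pin_left","lid_pin_right","lid","lemon","lime_a","biscuit_1","picnic_box","cam_left_grip","cam_right_grip"):print(t,[np.round(d["xyz"],3).tolist() for d in arm.pinpoint(q,t)][:3])
  if n=="top":
    rect(q,"lid",.02); cv2.imwrite("pics/s8.png",cv2.cvtColor(cv2.resize(q["img"][150:310,160:430],None,fx=2.6,fy=2.6),cv2.COLOR_RGB2BGR))
go((.637,-.108,.222,88))
```

```text
t 44.7 p [ 0.6379 -0.1086  0.3567] op 0.059504489789079885 gf 0.0 F [0.2 0.3 0.1]
[[0.031, 1.0, -0.003], [1.0, -0.031, 0.0], [0.0, -0.003, -1.0]] q [-0.363  0.582  0.682  1.686 -0.416  1.027  0.428]
lid_handle [[0.44, -0.222, 0.034]]
lid_pin_left [[0.638, 0.006, 0.02]]
lid_pin_right [[0.631, -0.223, 0.014], [0.614, 0.218, 0.025]]
lid [[0.614, 0.226, 0.028]]
lemon [[0.586, 0.262, 0.006], [0.582, 0.231, 0.0]]
lime_a [[0.558, 0.196, 0.004], [0.288, 0.226, 0.002], [0.373, 0.378, -0.004]]
biscuit_1 [[0.61, 0.191, 0.018], [0.615, 0.223, 0.027]]
picnic_box [[0.58, 0.233, 0.004]]
cam_left_grip [[0.595, 0.374, 0.136]]
cam_right_grip [[0.571, 0.096, 0.14]]
lid 0.9 c [ 637. -108.] size [242. 153.] ang 77.0 px [354. 191.]
lid_handle [[0.636, -0.107, 0.051]]
lid_pin_left [[0.639, 0.001, 0.015]]
lid_pin_right [[0.633, -0.216, 0.011]]
lid [[0.635, -0.108, 0.002], [0.568, 0.096, 0.14]]
lemon [[0.44, -0.072, -0.0], [0.63, -0.22, 0.011]]
lime_a [[0.285, 0.218, -0.002], [0.369, 0.379, 0.004], [0.285, 0.324, -0.002]]
biscuit_1 []
picnic_box [[0.578, 0.235, 0.001]]
cam_left_grip [[0.595, 0.375, 0.14]]
cam_right_grip [[0.57, 0.095, 0.141]]
row [0.01, -0.05, 4.56] 0.04
```

View pics/s8.png

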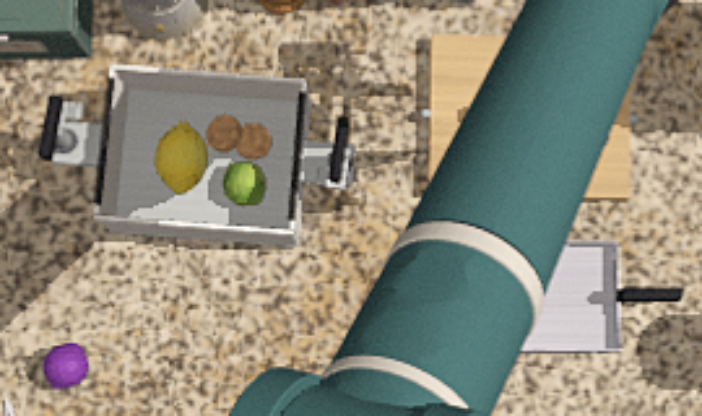

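step_arm([
  [0, -0.05, 1.2, 0, -0.3],
  [0, -0.05, 2.6, 0, -0.3],
  [0, -0.05, 3.8, 0, -0.3],
  [0, -0.05, 4.5, 0, -0.3],
  [0, -0.05, 4.5, 0, -0.3],
  [0, -0.05, 4.5, 0, -0.3],
  [0, -0.05, 4.5, 0, 1],
  [0, -0.05, 4.5, 0, 1],
  [0, -0.05, 4.5, 0, 1],
  [0, -0.05, 4.5, 0, 1],
  [0, -0.05, 4.5, 0, 1],
  [0, -0.05, 4.5, 0, 1],
  [0, -0.05, 4.2, 0, 1],
  [0, -0.05, 3.2, 0, 1],
  [0, -0.05, 1.8, 0, 1],
  [0, -0.05, 0.4, 0, 1],
  [0, -0.05, -1, 0, 1],
  [0, -0.05, -1.8, 0, 1],
  [0, -0.05, -1.8, 0, 1],
])

```text
time: 47.75
position: [0.6375, -0.1089, 0.4169]
tcp_rot: [[0.03, 1.0, 0.008], [1.0, -0.03, -0.0], [-0.0, 0.008, -1.0]]
ft_force: [-0.2, 0.2, -3.2]
opening: 0.0156
grasp_force: 30.0
```

Run:
```python
from h import *
st()
go((.581,.234,.41,85.9))
```

```text
t 47.75 p [ 0.6375 -0.1089  0.4169] op 0.015592707743915824 gf 29.997873902320862 F [-0.2  0.2 -3.2]
[[0.03, 1.0, 0.008], [1.0, -0.03, -0.0], [-0.0, 0.008, -1.0]] q [-0.391  0.518  0.721  1.639 -0.373  1.12   0.398]
row [11.37, -2.22, 0.21] 0.3
```

step_arm([
  [0.5, -0.1, 0, 0, 1],
  [1.5, -0.3, 0, 0.1, 1],
  [2.7, -0.5, 0, 0.1, 1],
  [4, -0.8, 0, 0.1, 1],
  [5.3, -1, 0, 0.2, 1],
  [6.6, -1.3, 0, 0.2, 1],
  [7.9, -1.6, 0, 0.3, 1],
  [9.2, -1.8, 0, 0.3, 1],
  [10.3, -2, 0, 0.3, 1],
  [11, -2.2, 0, 0.3, 1],
  [11.35, -2.2, 0, 0.3, 1],
  [11.35, -2.2, 0, 0.3, 1],
  [11.35, -2.2, 0, 0.3, 1],
])

```text
time: 49.05
position: [0.5809, 0.2329, 0.4118]
tcp_rot: [[0.073, 0.997, -0.001], [0.997, -0.073, -0.002], [-0.002, -0.001, -1.0]]
ft_force: [-0.2, 0.0, -2.8]
opening: 0.0156
grasp_force: 30.0
```

Run:
```python
from h import *
st()
for n in("top","scene"):
  q=arm.snapshot(n)
  for t in ("lid_handle","lid_pin_left","lid_pin_right","lid","cam_left_grip","cam_right_grip"):print(t,[np.round(d["xyz"],3).tolist() for d in arm.pinpoint(q,t)][:3])
```

```text
t 49.05 p [0.5809 0.2329 0.4118] op 0.015645199935395517 gf 29.997974932193756 F [-0.2  0.  -2.8]
[[0.073, 0.997, -0.001], [0.997, -0.073, -0.002], [-0.002, -0.001, -1.0]] q [-0.938  0.478  0.69   1.693 -0.334  1.093 -0.22 ]
lid_handle [[0.585, 0.234, 0.239], [0.439, -0.221, 0.033]]
lid_pin_left []
lid_pin_right [[0.442, -0.069, 0.003], [0.574, 0.119, 0.202]]
lid [[0.581, 0.236, 0.19]]
cam_left_grip [[0.582, 0.234, 0.19]]
cam_right_grip [[0.57, 0.096, 0.141]]
lid_handle [[0.583, 0.235, 0.244]]
lid_pin_left [[0.589, 0.344, 0.206]]
lid_pin_right [[0.572, 0.122, 0.203]]
lid [[0.582, 0.232, 0.191]]
cam_left_grip [[0.59, 0.375, 0.141]]
cam_right_grip [[0.569, 0.095, 0.139]]
```

step_arm([
  [0.05, 0, 0.4, 0, 1],
  [0.05, 0, 1, 0, 1],
  [0.05, 0, 1.7, 0, 1],
  [0.05, 0, 2.3, 0, 1],
  [0.05, 0, 2.7, 0, 1],
  [0.05, 0, 2.9, 0, 1],
  [0.05, 0, 3.05, 0, 1],
  [0.05, 0, 3.15, 0, 1],
  [0.05, 0, 3.25, 0, 1],
  [0.05, 0, 3.3, 0, 1],
  [0.05, 0, 3.3, 0, 1],
  [0.05, 0, 3.3, 0, 1],
])

```text
time: 50.95
position: [0.5811, 0.2356, 0.3141]
tcp_rot: [[0.071, 0.997, 0.0], [0.997, -0.071, 0.0], [0.0, 0.0, -1.0]]
ft_force: [-0.5, -0.0, -3.3]
opening: 0.0156
grasp_force: 30.0
```

Run:
```python
from h import *
st()
q=arm.snapshot("scene")
for t in ("lid_handle","lid_pin_left","lid_pin_right","lid"):print(t,[np.round(d["xyz"],3).tolist() for d in arm.pinpoint(q,t)][:3])
```

```text
t 50.95 p [0.5811 0.2356 0.3141] op 0.015603189789125407 gf 29.998178780078888 F [-0.5 -0.  -3.3]
[[0.071, 0.997, 0.0], [0.997, -0.071, 0.0], [0.0, 0.0, -1.0]] q [-0.892  0.591  0.626  1.767 -0.423  0.921 -0.156]
lid_handle [[0.584, 0.236, 0.145]]
lid_pin_left [[0.58, 0.236, 0.001], [0.59, 0.344, 0.105], [0.592, 0.375, 0.143]]
lid_pin_right [[0.57, 0.124, 0.105]]
lid [[0.584, 0.234, 0.094], [0.44, -0.135, -0.003]]
```

step_arm([
  [0, 0, 0.05, 0, 1],
  [0, 0, 0.08, 0, 1],
  [0, 0, 0.08, 0, 1],
  [0, 0, 0.08, 0, 0.3],
  [0, 0, 0.08, 0, 0.3],
  [0, 0, 0.08, 0, 0.3],
  [0, 0, 0.08, 0, 0.3],
  [0, 0, -0.5, 0, 0.3],
  [0, 0, -1.5, 0, 0.3],
  [0, 0, -2.8, 0, 0.3],
  [0, 0, -3, 0, 0.3],
  [0, 0, -3, 0, 0.3],
])

```text
time: 52.4
position: [0.5814, 0.2354, 0.4062]
tcp_rot: [[0.071, 0.997, 0.003], [0.997, -0.071, 0.002], [0.003, 0.003, -1.0]]
ft_force: [-0.2, -0.0, 0.1]
opening: 0.0322
grasp_force: 0.0
```

Run:
```python
from h import *
st()
for n in ("scene","top"):
  q=arm.snapshot(n)
  for t in ("lid_handle","lid_pin_left","lid_pin_right","lid","cam_left_grip","cam_right_grip"):print(t,[np.round(d["xyz"],3).tolist() for d in arm.pinpoint(q,t)][:3])
  if n=="scene":cv2.imwrite("pics/s9.png",cv2.cvtColor(cv2.resize(q["img"][180:310,150:320],None,fx=4,fy=4),cv2.COLOR_RGB2BGR))
go((.593,.374,.39,176),(.593,.374,.312,176),(.570,.095,.312,176))
```

```text
t 52.4 p [0.5814 0.2354 0.4062] op 0.03218291856587856 gf 0.0 F [-0.2 -0.   0.1]
[[0.071, 0.997, 0.003], [0.997, -0.071, 0.002], [0.003, 0.003, -1.0]] q [-0.938  0.485  0.686  1.697 -0.343  1.079 -0.216]
lid_handle [[0.44, -0.229, 0.031], [0.583, 0.234, 0.144]]
lid_pin_left [[0.59, 0.346, 0.107]]
lid_pin_right [[0.573, 0.127, 0.106], [0.585, 0.238, 0.143]]
lid [[0.578, 0.236, 0.093], [0.588, 0.344, 0.107]]
cam_left_grip [[0.591, 0.373, 0.14]]
cam_right_grip [[0.569, 0.093, 0.139]]
lid_handle [[0.585, 0.238, 0.142]]
lid_pin_left []
lid_pin_right [[0.576, 0.12, 0.104]]
lid [[0.585, 0.24, 0.091], [0.357, 0.494, 0.005]]
cam_left_grip [[0.571, 0.099, 0.138]]
cam_right_grip [[0.568, 0.094, 0.141], [0.619, 0.499, -0.007]]
row [4.63, 0.07, 0.46] -11.26
row [4.63, 0.07, 3.06] -11.26
row [-4.7, -0.03, 3.06] -11.26
```

View pics/s9.png

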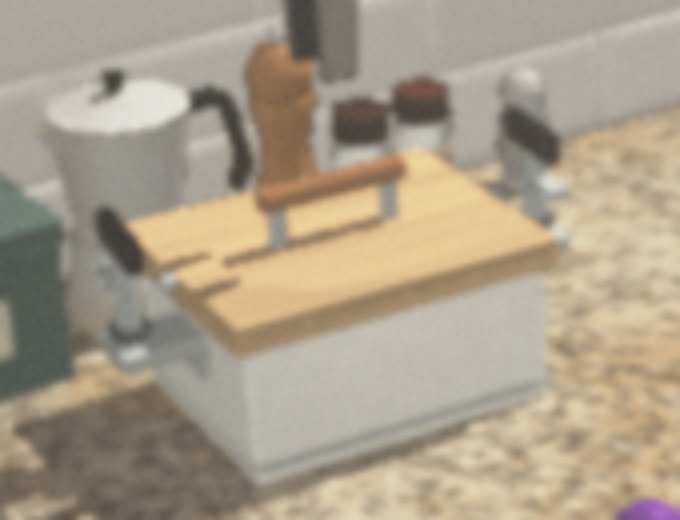

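step_arm([
  [0.8, 0, 0.2, -1, 0.1],
  [1.8, 0, 0.4, -2, 0.1],
  [2.8, 0, 0.4, -3, 0.1],
  [3.8, 0, 0.4, -4, 0.1],
  [4.6, 0, 0.4, -5, 0.1],
  [4.63, 0.05, 0.4, -6, 0.1],
  [4.63, 0.05, 0.4, -7, 0.1],
  [4.63, 0.05, 0.4, -8, 0.1],
  [4.63, 0.05, 0.4, -9, 0.1],
  [4.63, 0.05, 0.4, -10, 0.1],
  [4.63, 0.05, 0.4, -11.25, 0.1],
  [4.63, 0.05, 0.4, -11.25, 0.1],
  [4.63, 0.05, 1.6, -11.25, 0.1],
  [4.63, 0.05, 2.6, -11.25, 0.1],
  [4.63, 0.05, 3, -11.25, 0.1],
  [4.63, 0.05, 3, -11.25, 0.1],
  [4.63, 0.05, 3, -11.25, 0.1],
])

```text
time: 54.8
position: [0.5929, 0.3742, 0.3149]
tcp_rot: [[-0.997, 0.072, 0.001], [0.072, 0.997, 0.001], [-0.001, 0.001, -1.0]]
ft_force: [0.8, -0.2, -0.1]
opening: 0.0412
grasp_force: 0.0
```

step_arm([
  [0, 0, 0, 0, 1],
  [0, 0, 0, 0, 1],
  [0, 0, 0, 0, 1],
  [0, 0, 0, 0, 1],
  [0, 0, 0, 0, 1],
  [0, 0, 0, 0, 1],
])

```text
time: 55.4
position: [0.5928, 0.3733, 0.3147]
tcp_rot: [[-0.997, 0.072, 0.0], [0.072, 0.997, -0.001], [-0.0, -0.001, -1.0]]
ft_force: [-2.6, -4.4, 6.6]
opening: 0.0142
grasp_force: 30.0
```

step_arm([
  [0, 0, 0, 1, 1],
  [0, 0, 0, 2, 1],
  [0, 0, 0, 3, 1],
  [0, 0, 0, 4, 1],
  [0, 0, 0, 5, 1],
  [0, 0, 0, 6, 1],
])

```text
time: 56.0
position: [0.5928, 0.3736, 0.3147]
tcp_rot: [[-0.61, 0.792, 0.001], [0.792, 0.61, 0.0], [-0.001, 0.001, -1.0]]
ft_force: [-1.7, -2.1, 3.6]
opening: 0.0136
grasp_force: 30.0
```

step_arm([
  [0, 0, 0, 0.8, 1],
  [0, 0, 0, 1.6, 1],
  [0, 0, 0, 2.4, 1],
  [0, 0, 0, 3.2, 1],
  [0, 0, 0, 4, 1],
  [0, 0, 0, 4.8, 1],
  [0, 0, 0, 5.4, 1],
  [0, 0, 0, 5.8, 1],
  [0, 0, 0, 5.8, 1],
  [0, 0, 0, 5.8, 1],
])

```text
time: 57.0
position: [0.593, 0.3742, 0.3147]
tcp_rot: [[0.146, 0.989, 0.003], [0.989, -0.146, 0.001], [0.001, 0.002, -1.0]]
ft_force: [2.2, -0.7, 5.4]
opening: 0.0142
grasp_force: 30.1
```

Run:
```python
from h import *
s=st(); print(np.round(s["wrist_torque"],2))
```

```text
t 57.0 p [0.593  0.3742 0.3147] op 0.01417661390713531 gf 30.13912698290369 F [ 2.2 -0.7  5.4]
[[0.146, 0.989, 0.003], [0.989, -0.146, 0.001], [0.001, 0.002, -1.0]] q [-1.04   0.719  0.659  1.568 -0.492  1.023 -0.388]
[-0.18 -0.46  0.3 ]
```

step_arm([
  [0, 0, 0, 0.4, 1],
  [0, 0, 0, 0.8, 1],
  [0, 0, 0, 0.8, 1],
])

```text
time: 57.3
position: [0.593, 0.3742, 0.3147]
tcp_rot: [[0.256, 0.967, 0.003], [0.967, -0.256, 0.001], [0.001, 0.002, -1.0]]
ft_force: [1.6, -0.9, 5.4]
opening: 0.0146
grasp_force: 32.1
```

Run:
```python
from h import *
s=st(); print(np.round(s["wrist_torque"],2))
```

```text
t 57.3 p [0.593  0.3742 0.3147] op 0.014619186141006789 gf 32.08032905124128 F [ 1.6 -0.9  5.4]
[[0.256, 0.967, 0.003], [0.967, -0.256, 0.001], [0.001, 0.002, -1.0]] q [-1.056  0.727  0.686  1.569 -0.513  1.029 -0.484]
[-0.28 -0.43  0.63]
```

step_arm([
  [0, 0, 0, -0.8, 0.1],
  [0, 0, 0, -0.8, 0.1],
  [0, 0, 0, -0.8, 0.1],
  [0, 0, 0, -0.8, 0.1],
  [0, 0, -1, -0.8, 0.1],
  [0, 0, -2.2, -0.8, 0.1],
  [0, 0, -2.5, -0.8, 0.1],
  [0, 0, -2.5, -0.8, 0.1],
])

```text
time: 58.1
position: [0.5927, 0.3741, 0.3903]
tcp_rot: [[0.148, 0.989, 0.002], [0.989, -0.148, 0.002], [0.002, 0.002, -1.0]]
ft_force: [1.1, -0.1, -0.6]
opening: 0.0414
grasp_force: 0.0
```

Run:
```python
from h import *
s=st()
for n in ("scene","top"):
  q=arm.snapshot(n)
  for t in ("lid_handle","lid_pin_left","lid_pin_right","lid","cam_left_grip","cam_right_grip"):print(t,[np.round(d["xyz"],3).tolist() for d in arm.pinpoint(q,t)][:3])
go((.5695,.095,.39,176))
```

```text
t 58.1 p [0.5927 0.3741 0.3903] op 0.041449126276948606 gf 0.0 F [ 1.1 -0.1 -0.6]
[[0.148, 0.989, 0.002], [0.989, -0.148, 0.002], [0.002, 0.002, -1.0]] q [-1.065  0.643  0.703  1.514 -0.44   1.145 -0.427]
lid_handle [[0.58, 0.236, 0.14]]
lid_pin_left [[0.588, 0.342, 0.102], [0.581, 0.232, 0.09]]
lid_pin_right [[0.574, 0.122, 0.105]]
lid [[0.578, 0.233, 0.088], [0.582, 0.236, -0.002]]
cam_left_grip [[0.593, 0.374, 0.138]]
cam_right_grip [[0.567, 0.096, 0.139], [0.575, 0.122, 0.104]]
lid_handle [[0.584, 0.232, 0.14]]
lid_pin_left [[0.587, 0.346, 0.105]]
lid_pin_right [[0.575, 0.117, 0.105], [0.438, -0.134, 0.002], [0.445, -0.069, 0.004]]
lid [[0.582, 0.235, 0.091]]
cam_left_grip [[0.589, 0.375, 0.14]]
cam_right_grip [[0.573, 0.096, 0.139]]
row [-9.31, 0.62, -0.04] -11.81
```

step_arm([
  [-1, 0.1, 0, -1, 0.1],
  [-2.2, 0.1, 0, -2, 0.1],
  [-3.4, 0.2, 0, -3, 0.1],
  [-4.6, 0.3, 0, -4, 0.1],
  [-5.8, 0.4, 0, -5, 0.1],
  [-7, 0.5, 0, -6, 0.1],
  [-8.2, 0.6, 0, -7, 0.1],
  [-9.3, 0.6, 0, -8, 0.1],
  [-9.3, 0.6, 0, -9, 0.1],
  [-9.3, 0.6, 0, -10, 0.1],
  [-9.3, 0.6, 0, -11, 0.1],
  [-9.3, 0.6, 0, -11.8, 0.1],
  [-9.3, 0.6, 0, -11.8, 0.1],
  [-9.3, 0.6, 1.2, -11.8, 0.1],
  [-9.3, 0.6, 2.2, -11.8, 0.1],
  [-9.3, 0.6, 2.5, -11.8, 0.1],
  [-9.3, 0.6, 2.5, -11.8, 0.1],
  [-9.3, 0.6, 2.5, -11.8, 0.1],
])

```text
time: 60.6
position: [0.5697, 0.0954, 0.3149]
tcp_rot: [[-0.997, 0.072, 0.002], [0.072, 0.997, 0.0], [-0.002, 0.0, -1.0]]
ft_force: [-0.2, 0.0, 0.6]
opening: 0.0413
grasp_force: 0.0
```

step_arm([
  [0, 0, 0, 0, 1],
  [0, 0, 0, 0, 1],
  [0, 0, 0, 0, 1],
  [0, 0, 0, 0, 1],
  [0, 0, 0, 0, 1],
  [0, 0, 0, 0, 1],
])

```text
time: 61.2
position: [0.5693, 0.0943, 0.3145]
tcp_rot: [[-0.997, 0.072, 0.001], [0.072, 0.997, -0.001], [-0.001, -0.001, -1.0]]
ft_force: [-1.3, -4.9, 6.2]
opening: 0.0139
grasp_force: 30.0
```

step_arm([
  [0, 0, 0, 1, 1],
  [0, 0, 0, 2, 1],
  [0, 0, 0, 3, 1],
  [0, 0, 0, 4, 1],
  [0, 0, 0, 5, 1],
  [0, 0, 0, 6, 1],
])

```text
time: 61.8
position: [0.5697, 0.0953, 0.3145]
tcp_rot: [[-0.61, 0.792, 0.002], [0.792, 0.61, 0.0], [-0.001, 0.002, -1.0]]
ft_force: [1.9, -0.8, 2.9]
opening: 0.0138
grasp_force: 30.0
```

step_arm([
  [0, 0, 0, 0.8, 1],
  [0, 0, 0, 1.6, 1],
  [0, 0, 0, 2.4, 1],
  [0, 0, 0, 3.2, 1],
  [0, 0, 0, 4, 1],
  [0, 0, 0, 4.8, 1],
  [0, 0, 0, 5.5, 1],
  [0, 0, 0, 6.2, 1],
  [0, 0, 0, 6.6, 1],
  [0, 0, 0, 6.6, 1],
  [0, 0, 0, 6.6, 1],
])

```text
time: 62.9
position: [0.5705, 0.096, 0.3146]
tcp_rot: [[0.254, 0.967, 0.006], [0.967, -0.254, 0.0], [0.001, 0.005, -1.0]]
ft_force: [5.3, -0.8, 0.5]
opening: 0.0144
grasp_force: 32.0
```

Run:
```python
from h import *
s=st(); print(np.round(s["wrist_torque"],2))
```

```text
t 62.9 p [0.5705 0.096  0.3146] op 0.014441517158910318 gf 31.982533489353955 F [ 5.3 -0.8  0.5]
[[0.254, 0.967, 0.006], [0.967, -0.254, 0.0], [0.001, 0.005, -1.0]] q [-0.831  0.564  0.811  1.898 -0.519  0.896 -0.021]
[-0.15 -1.38  0.58]
```

Same end-stop signature as the left cam. Release, back off, and check.

step_arm([
  [0, 0, 0, -0.8, 0.1],
  [0, 0, 0, -0.8, 0.1],
  [0, 0, 0, -0.8, 0.1],
  [0, 0, 0, -0.8, 0.1],
  [0, 0, -1, -0.8, 0.1],
  [0, 0, -2.2, -0.8, 0.1],
  [0, 0, -3.5, -0.8, 0.1],
  [-1, -1.5, -4, -0.8, 0.1],
  [-2, -3, -4, -0.8, 0.1],
  [-3, -4, -4, -0.8, 0.1],
  [-3, -4, -4, -0.8, 0.1],
])

```text
time: 64.0
position: [0.4254, 0.0357, 0.4333]
tcp_rot: [[0.151, 0.989, -0.004], [0.989, -0.151, 0.009], [0.009, -0.006, -1.0]]
ft_force: [1.7, -0.2, 0.5]
opening: 0.0415
grasp_force: 0.0
```

Run:
```python
from h import *
s=st()
for n in ("scene","top"):
  q=arm.snapshot(n)
  for t in ("lid_pin_left","lid_pin_right","lid","tray","tray_lip","tray_grip"):print(t,[np.round(d["xyz"],3).tolist() for d in arm.pinpoint(q,t)][:3])
  if n=="top": a=q["img"][150:310,120:430]
cv2.imwrite("pics/s10.png",cv2.cvtColor(cv2.resize(a,None,fx=2.5,fy=2.5),cv2.COLOR_RGB2BGR))
```

```text
t 64.0 p [0.4254 0.0357 0.4333] op 0.04145781221764171 gf 0.0 F [ 1.7 -0.2  0.5]
[[0.151, 0.989, -0.004], [0.989, -0.151, 0.009], [0.009, -0.006, -1.0]] q [-1.135  0.014  1.016  2.13  -0.026  1.008 -0.257]
lid_pin_left [[0.587, 0.343, 0.103]]
lid_pin_right [[0.58, 0.12, 0.102]]
lid [[0.583, 0.234, 0.086], [0.355, 0.5, -0.001]]
tray [[0.436, -0.136, 0.0]]
tray_lip [[0.437, -0.07, 0.007]]
tray_grip [[0.443, -0.226, 0.032]]
lid_pin_left [[0.588, 0.348, 0.106]]
lid_pin_right [[0.588, 0.348, 0.105], [0.583, 0.235, 0.084]]
lid [[0.582, 0.237, 0.088]]
tray [[0.44, -0.136, 0.003], [0.442, -0.07, 0.002]]
tray_lip [[0.445, -0.07, 0.0]]
tray_grip [[0.442, -0.222, 0.031]]
```

View pics/s10.png

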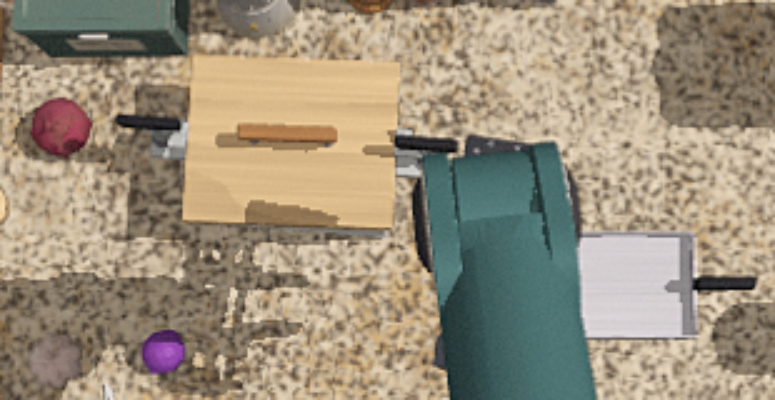

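Run:
```python
from h import *
r={}
for i in range(6):
  q=arm.snapshot("scene" if i%2 else "top")
  for t in ("lid_pin_left","lid_pin_right","lid","lid_handle","cam_left_grip","cam_right_grip"):
    for d in arm.pinpoint(q,t)[:2]:
      x=np.array(d["xyz"])
      ref={"lid_pin_left":(.588,.346,.102),"lid_pin_right":(.577,.12,.102),"lid":(.582,.235,.088),"lid_handle":(.582,.235,.14),"cam_left_grip":(.592,.374,.139),"cam_right_grip":(.57,.095,.139)}[t]
      if np.linalg.norm(x-ref)<.015: r.setdefault(t,[]).append(x)
for t,v in r.items(): print(t,len(v),np.round(np.mean(v,0),4))
```

```text
lid_pin_left 5 [0.5862 0.3454 0.1033]
lid_pin_right 5 [0.5789 0.1209 0.1007]
lid 6 [0.5831 0.2345 0.0873]
lid_handle 6 [0.5838 0.2333 0.1384]
cam_left_grip 6 [0.5921 0.3738 0.1394]
cam_right_grip 6 [0.5706 0.0947 0.1398]
```

Run:
```python
from h import *
r={}
for i in range(16):
  n="scene" if i%2 else "top"; q=arm.snapshot(n)
  for t in ("lid_pin_left","lid_pin_right"):
    for d in arm.pinpoint(q,t)[:2]:
      x=np.array(d["xyz"])
      ref={"lid_pin_left":(.588,.346,.102),"lid_pin_right":(.577,.12,.102)}[t]
      if np.linalg.norm(x-ref)<.015: r.setdefault((n,t),[]).append(x)
for t,v in r.items(): print(t,len(v),np.round(np.mean(v,0),4),np.round(np.std(v,0)[2],4))
```

```text
('top', 'lid_pin_left') 8 [0.5876 0.3478 0.1041] 0.0013
('top', 'lid_pin_right') 8 [0.5787 0.1202 0.1007] 0.0013
('scene', 'lid_pin_left') 8 [0.5864 0.3448 0.1023] 0.0011
('scene', 'lid_pin_right') 8 [0.5774 0.1232 0.0998] 0.001
```

Run:
```python
from h import *
go((.5835,.234,.40,88),(.5835,.234,.309,88))
```

```text
row [7.18, 4.1, 1.13] -0.81
row [7.18, 4.1, 4.16] -0.81
```

step_arm([
  [1.2, 0.6, 0, -0.2, 0.3],
  [2.4, 1.3, 0, -0.4, 0.3],
  [3.6, 2, 0.2, -0.6, 0.3],
  [4.8, 2.7, 0.5, -0.8, 0.3],
  [6, 3.4, 0.8, -0.8, 0.3],
  [7.1, 4.1, 1.1, -0.8, 0.3],
  [7.2, 4.1, 1.1, -0.8, 0.3],
  [7.2, 4.1, 1.1, -0.8, 0.3],
  [7.2, 4.1, 2.4, -0.8, 0.3],
  [7.2, 4.1, 3.6, -0.8, 0.3],
  [7.2, 4.1, 4.1, -0.8, 0.3],
  [7.2, 4.1, 4.1, -0.8, 0.3],
  [7.2, 4.1, 4.1, -0.8, 0.3],
])

```text
time: 70.5
position: [0.584, 0.2341, 0.3125]
tcp_rot: [[0.037, 0.999, 0.002], [0.999, -0.037, 0.001], [0.001, 0.002, -1.0]]
ft_force: [-0.8, -1.2, 0.2]
opening: 0.0322
grasp_force: 0.0
```

step_arm([
  [0, 0, 0, 0, 1],
  [0, 0, 0, 0, 1],
  [0, 0, 0, 0, 1],
  [0, 0, 0, 0, 1],
  [0, 0, 0, 0.15, 1],
  [0, 0, 0, 0.3, 1],
  [0, 0, 0, 0.45, 1],
  [0, 0, 0, 0.45, 1],
  [0, 0, 0, 0.45, 1],
])

```text
time: 71.4
position: [0.5832, 0.235, 0.3122]
tcp_rot: [[0.096, 0.995, -0.001], [0.995, -0.096, 0.0], [0.0, -0.001, -1.0]]
ft_force: [-3.4, -1.6, 5.6]
opening: 0.0162
grasp_force: 31.1
```

step_arm([
  [0, 0, 0, 0, 0.3],
  [0, 0, 0, 0, 0.3],
  [0, 0, 0, 0, 0.3],
  [0, 0, -1, 0, 0.3],
  [0, 0, -2.5, 0, 0.3],
  [0, 0, -3.5, 0, 0.3],
  [-1.5, -1.5, -4, 0, 0.3],
  [-3, -3, -4, 0, 0.3],
  [-4.5, -4, -4, 0, 0.3],
  [-6, -4, -4, 0, 0.3],
  [-6, -4, -4, 0, 0.3],
])

```text
time: 72.5
position: [0.4445, 0.0639, 0.4306]
tcp_rot: [[0.102, 0.995, -0.001], [0.995, -0.102, 0.003], [0.002, -0.001, -1.0]]
ft_force: [-0.6, 0.2, 0.7]
opening: 0.0323
grasp_force: 0.0
```

Run:
```python
from h import *
st(); r={}
R={"lid_pin_left":(.588,.346,.102),"lid_pin_right":(.577,.12,.102),"cam_left_grip":(.592,.374,.139),"cam_right_grip":(.57,.095,.139)}
for i in range(8):
  n="scene" if i%2 else "top"; q=arm.snapshot(n)
  for t in R:
    for d in arm.pinpoint(q,t)[:2]:
      x=np.array(d["xyz"])
      if np.linalg.norm(x-R[t])<.015: r.setdefault((n,t),[]).append(x)
for t,v in r.items(): print(t,len(v),np.round(np.mean(v,0),4))
print([np.round(d["xyz"],3).tolist() for d in arm.pinpoint(q,"tray")])
```

```text
t 72.5 p [0.4445 0.0639 0.4306] op 0.032295889440856096 gf 0.0 F [-0.6  0.2  0.7]
[[0.102, 0.995, -0.001], [0.995, -0.102, 0.003], [0.002, -0.001, -1.0]] q [-1.192  0.103  1.064  2.09  -0.11   1.005 -0.173]
('top', 'lid_pin_left') 4 [0.5882 0.3477 0.1045]
('top', 'lid_pin_right') 4 [0.5788 0.1196 0.1008]
('top', 'cam_left_grip') 4 [0.5912 0.3714 0.1399]
('scene', 'lid_pin_left') 3 [0.5875 0.3454 0.1021]
('scene', 'lid_pin_right') 4 [0.5776 0.1234 0.1008]
('scene', 'cam_left_grip') 4 [0.5947 0.3753 0.1391]
('scene', 'cam_right_grip') 3 [0.57   0.0958 0.1407]
[[0.438, -0.138, -0.001]]
```

Run:
```python
from h import *
go((.587,.316,.42,86),(.587,.316,.305,86),(.587,.316,.2985,86))
```

```text
row [8.71, 3.85, 0.36] -0.21
row [8.71, 3.85, 4.19] -0.21
row [8.71, 3.85, 4.41] -0.21
```

step_arm([
  [1.4, 0.6, 0, 0, 1],
  [2.8, 1.3, 0, 0, 1],
  [4.2, 2, 0, 0, 1],
  [5.6, 2.6, 0, 0, 1],
  [7, 3.2, 0.2, 0, 1],
  [8.4, 3.8, 0.4, -0.1, 1],
  [8.7, 3.85, 0.4, -0.2, 1],
  [8.7, 3.85, 0.4, -0.2, 1],
  [8.7, 3.85, 1.8, -0.2, 1],
  [8.7, 3.85, 3, -0.2, 1],
  [8.7, 3.85, 3.7, -0.2, 1],
  [8.7, 3.85, 4, -0.2, 1],
  [8.7, 3.85, 4.1, -0.2, 1],
  [8.7, 3.85, 4.1, -0.2, 1],
  [8.7, 3.85, 4.1, -0.2, 1],
])

```text
time: 76.05
position: [0.5875, 0.3156, 0.3095]
tcp_rot: [[0.072, 0.997, 0.002], [0.997, -0.072, 0.001], [0.001, 0.002, -1.0]]
ft_force: [0.6, 0.8, -0.6]
opening: 0.0002
grasp_force: 0.0
```

step_arm([
  [0, 0, 0.1, 0, 1],
  [0, 0, 0.18, 0, 1],
  [0, 0, 0.25, 0, 1],
  [0, 0, 0.25, 0, 1],
  [0, 0, 0.25, 0, 1],
])

```text
time: 76.55
position: [0.587, 0.3158, 0.3002]
tcp_rot: [[0.071, 0.997, -0.0], [0.997, -0.071, -0.0], [-0.0, -0.0, -1.0]]
ft_force: [0.6, 0.0, 0.1]
opening: 0.0005
grasp_force: 0.0
```

step_arm([
  [0, 0, 0.07, 0, 1],
  [0, 0, 0.07, 0, 1],
  [0, 0, 0.07, 0, 1],
])

```text
time: 76.85
position: [0.587, 0.3158, 0.2981]
tcp_rot: [[0.071, 0.997, -0.0], [0.997, -0.071, -0.0], [-0.0, -0.0, -1.0]]
ft_force: [0.2, 0.0, 0.4]
opening: 0.0003
grasp_force: 0.0
```

step_arm([
  [0, 0, 0.07, 0, 1],
  [0, 0, 0.07, 0, 1],
  [0, 0, 0.07, 0, 1],
])

```text
time: 77.15
position: [0.5872, 0.3157, 0.2967]
tcp_rot: [[0.071, 0.997, 0.0], [0.997, -0.071, 0.0], [0.0, 0.0, -1.0]]
ft_force: [-0.3, -0.2, 4.3]
opening: 0.0006
grasp_force: 2.2
```

Run:
```python
from h import *
print(arm.tcp_to_tips)
go((.587,.316,.36,86),(.575,.152,.36,86),(.575,.152,.3005,86))
```

```text
0.1901
row [0.01, -0.01, -2.11] -0.01
row [-5.47, -0.02, -2.11] -0.01
row [-5.47, -0.02, -0.13] -0.01
```

step_arm([
  [0, 0, -1, 0, 1],
  [0, 0, -2.1, 0, 1],
  [0, 0, -2.1, 0, 1],
  [-1.3, 0, -2.1, 0, 1],
  [-2.6, 0, -2.1, 0, 1],
  [-3.9, 0, -2.1, 0, 1],
  [-5.2, 0, -2.1, 0, 1],
  [-5.5, 0, -2.1, 0, 1],
  [-5.5, 0, -2.1, 0, 1],
  [-5.5, 0, -1.2, 0, 1],
  [-5.5, 0, -0.5, 0, 1],
  [-5.5, 0, -0.15, 0, 1],
  [-5.5, 0, -0.15, 0, 1],
  [-5.5, 0, -0.15, 0, 1],
])

```text
time: 78.55
position: [0.5756, 0.152, 0.3009]
tcp_rot: [[0.07, 0.998, 0.0], [0.998, -0.07, -0.0], [-0.0, 0.0, -1.0]]
ft_force: [-0.0, -0.9, 0.5]
opening: 0.0004
grasp_force: 0.0
```

step_arm([
  [0, 0, 0.06, 0, 1],
  [0, 0, 0.06, 0, 1],
  [0, 0, 0.06, 0, 1],
])

```text
time: 78.85
position: [0.5754, 0.1512, 0.2994]
tcp_rot: [[0.071, 0.997, 0.001], [0.997, -0.071, 0.001], [0.001, 0.001, -1.0]]
ft_force: [0.5, -0.0, 1.1]
opening: 0.0001
grasp_force: 0.0
```

step_arm([
  [0, 0, 0.06, 0, 1],
  [0, 0, 0.06, 0, 1],
  [0, 0, 0.06, 0, 1],
])

```text
time: 79.15
position: [0.5753, 0.1512, 0.297]
tcp_rot: [[0.071, 0.997, 0.0], [0.997, -0.071, 0.0], [0.0, 0.0, -1.0]]
ft_force: [0.1, 0.2, -0.5]
opening: 0.0004
grasp_force: 0.0
```

step_arm([
  [0, 0, 0.05, 0, 1],
  [0, 0, 0.05, 0, 1],
  [0, 0, 0.05, 0, 1],
])

```text
time: 79.45
position: [0.5754, 0.151, 0.2961]
tcp_rot: [[0.071, 0.997, 0.0], [0.997, -0.071, 0.001], [0.001, -0.0, -1.0]]
ft_force: [-2.3, -0.9, 5.5]
opening: 0.0006
grasp_force: 2.9
```

step_arm([
  [0, 0, -1, 0, 1],
  [0, 0, -2.5, 0, 1],
  [0, 0, -4, 0, 1],
  [0, -1.5, -5, 0, 1],
  [0, -3, -5, 0, 1],
  [0, -4, -5, 0, 1],
  [0, -4, -5, 0, 1],
  [0, -4, -5, 0, 1],
  [0, -4, -5, 0, 1],
])

```text
time: 80.35
position: [0.4564, 0.1597, 0.4458]
tcp_rot: [[0.072, 0.997, 0.001], [0.997, -0.072, -0.0], [-0.0, 0.001, -1.0]]
ft_force: [0.2, -0.0, 1.1]
opening: 0.0007
grasp_force: 0.0
```

Run:
```python
from h import *
st(); print(arm.job_done())
```

```text
t 80.35 p [0.4564 0.1597 0.4458] op 0.0007180420817353996 gf 0.0 F [ 0.2 -0.   1.1]
[[0.072, 0.997, 0.001], [0.997, -0.072, -0.0], [-0.0, 0.001, -1.0]] q [-1.311  0.181  1.031  2.    -0.178  1.053 -0.27 ]
the job is handed in; nothing more can be done
None
```

The job is handed in at about 80 s, with no verdict returned: both biscuits, the lemon and the lime are in the box, the empty tray lies flat on the worktop, and both cams are turned to their stops with the lid measured drawn down at both ends (lid top about 107 mm left and 106 mm right, against 110 mm loose).

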